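Pick the hemmed-in valve block and restore the stock tray

TASK

Fetch the aluminium valve block from the plywood stock tray: first clear the orange canister and the cardboard carton that hem it in on both sides onto the green mat, standing upright, and only then lay the valve block flat, brass ports up, on the floor of the blue order tote next to the black box already in it. When the block is in the tote, put the canister and the carton back upright, each on the yellow square of the tray that it came from (remember which stood where). Never tip the canister or carton over, set things down instead of dropping them, and leave the black box, the bearing, the tape roll and the jar where they are.

Things in the scene. Friction and masses are not known exactly. Their poses are not given: they have to be found in the camera images.
- canister_mid (a point): Orange canister with a white paper band and a dark steel top, upright cylinder 60 mm across and 90 mm high (the top 6 mm is only 44 mm across), 0.25 to 0.5 kg. The point is its centre, 45 mm above its underside. z is its upward axis. Starts upright on one of the two yellow end squares of the tray.
- carton_mid (a point): Cardboard carton with a red band over it, 60 x 60 mm and 90 mm high, 0.2 to 0.42 kg, rigid. The point is its centre, 45 mm above its underside. x and y are normal to its sides, z up. Starts upright on the other yellow end square of the tray.
- valve_mid (a point): Aluminium valve block, 100 mm long (its x) by 40 mm wide (its y) by 50 mm high, with two brass ports and a black cap 8 mm high on top, 0.36 to 0.6 kg. The point is the centre of the aluminium body, 25 mm above its underside. z is up. Starts lying in the middle of the tray, its length across the tray; the gaps to canister and carton are 4 to 12 mm, too narrow for a finger. Its length is too great to grip: grip it across its 40 mm width.
- tray: Open plywood stock tray, fixed to the bench, 160 mm (x) by 225 mm (y) outside, walls 5 mm thick and 35 mm high, floor 5 mm thick. Origin: centre of its underside. On its floor are two painted yellow squares of 68 mm, centred at x = 0, y = +58 mm and y = -58 mm in its frame, where canister and carton start (within 3 mm, either way round), and a white field in the middle for the valve block.
- mat: Green mat, fixed to the bench, the side area: 150 mm (x) by 225 mm (y), 4 mm thick. Origin: centre of its underside. The bearing lies on it near the middle of its -x edge; there is room for canister and carton at about y = +58 mm and y = -58 mm.
- tote: Blue open order tote, fixed to the bench, 170 mm (x) by 225 mm (y) outside, 70 mm high, walls and floor 5 mm thick. Origin: centre of its underside. The black box stands in its +y end; the -y part is free.
- relay_box: Black box with a small white label on top, 70 x 45 x 40 mm, lying in the +y end of the tote; stays there. Origin: centre of its underside.
- bearing: Steel bearing ring, 40 mm across, 14 mm high, lying on the mat about 52 mm from its centre towards its -x edge; stays there. Origin: centre of its underside.
- tape: Brown roll of tape, 90 mm across, 45 mm high, on the bench behind the stations; stays there. Origin: centre of its underside.
- jar: White jar with a red cap, 60 mm across, 90 mm high, on the bench behind the stations; stays there. Origin: centre of its underside.

How it is judged:
By the outcome, as a careful person would: the job done as asked, in the order asked, and still so for the second after the job is handed in, with the robot touching nothing.
It also fails if it takes over 134 s, if anything falls off the work surface, if the arm or the gripper's body presses on something with over 40 N, if the wrist force passes 120 N, or if a joint passes its speed limit or range.

ROBOT

A 6-joint arm with a two-finger parallel gripper is mounted at the origin on the work surface. World frame = base frame: x ahead of the robot, y to its left, z up, the work surface at z = 0. Lengths are in mm, angles in rad, forces in N, time in s.
With the tool pointing down it reaches from about 425 to 950 mm from the base axis. Payload 14.7 kg.
Tool frame: the origin (TCP) lies midway between the tips of the shut fingers; the grasp point (between the pads) lies 19 mm behind it (grip_depth is the x of the grasp point in the tool frame, in mm); x points along the fingers, z is the direction in which the jaws open and shut, and the axes are right-handed (so a half turn about x gives the same grasp; the last joint's range is limited). The gripper opens to 85 mm and grips with 20 to 120 N. Pads are 22 mm wide; open, the fingers measure 114 mm over their backs; the gripper's body (76 mm by 85 mm) begins 54 mm behind the grasp point. The pads swing forward as they close: fully open they stand 13 mm farther back than shut.
Start: joints at [1.133, 0.48, 1.596, -0, 1.065, -0.047], TCP at [247.579, 600.997, 231.297] pointing down, gripper open.
Joint ranges: [-2.75, 2.75], [-0.82, 2.05], [0.23, 2.67], [-1.56, 4.7], [0.09, 2.69], [-2.92, 2.92]. Speed limits (rad/s): [1.89, 1.89, 2.39, 3.01, 3.01, 3.01].

INTERFACE

Orientations are given as a rotation vector (axis times angle).
In Python, from plant import * gives the robot as it stands. The module is installed in compiled form; this text tells all that it offers.
- The arm moves only by the tool servo_tool, never from a script. Its argument "moves" is a list of rows, each an object of numbers: "dx", "dy", "dz": the shift along the tool's x, y, z in mm; "rx", "ry", "rz": the turn, a rotation vector about the tool's x, y, z in degrees; "gripper": the gripper command: -1 is shut, 1 is fully open, values between are in proportion. A call has exactly 8 rows; each row is the pose to reach, as a shift and turn from the pose commanded when the call began, along the tool's axes at that moment; what a row does not reach only later rows make up. A row lasts 1/12 s, in which the tool goes at most 41.7 mm and 7.16 degrees, less where a joint would pass 70% of its speed; a pose out of reach is approached as far as the arm can. A call with a gripper value outside its range is refused whole. The fingers move at their own pace and stop on an object; the grip force is fixed at half the most. Time passes only in rows, so rows that repeat a pose let the fingers close, or fill a call up. It gives the time, the measured TCP pose, the force and the opening at its end, in the units of the state.
- get_state(): the state, without advancing time (a new reading comes with each control period).
- capture(name): name is "side" or "top" or "wrist"; returns the picture (384x512x3 uint8, red, green, blue); there is no depth.
- get_calibration(name): a dict with "K" (3x3 intrinsics, pixels), "k1" (the pictures are not rectified: a ray, as slopes to the right and down, at radius r is drawn at 1 + k1 r^2 times it, then the intrinsics apply), "R" (3x3) and "t" (3): a world point X has camera coordinates R X + t; the wrist camera has in their place "hand_eye" (4x4, takes a point from camera to tool coordinates, whose origin is the TCP and whose axes are the tool frame's). Camera axes: x right, y down, z forward; pixel columns grow to the right and rows downward; lengths in mm; the calibration is good to about 2 mm. A picture is of the moment at which its call begins: read the wrist's pose just before it. get_calibration takes no time and is no camera call.
- finish_job(): hands the job in, once; it reports no verdict.
The state is a dict: "t": time; "joint_positions": joint angles; "qd": joint speeds; "joint_efforts": joint torques, N m; "tool_pos": TCP position; "orientation": TCP orientation; "ft_force": force on the tool from outside, world axes, zero at the start; "ft_torque": the same for the moment, N m; "opening": opening from 0.0 (shut) to 1.0 (fully open).
Only numpy, scipy, OpenCV 4.12 (cv2) and the standard library are available. Lean on these libraries where they do the work, as an engineer would, in place of code of your own. Each camera call takes 0.05 s, during which the arm holds its last target.

## Working session

There is one attempt and no reset: what is moved stays moved. The work goes in short steps, Python scripts to look and compute and a tool call to move; the robot and the scene stay as the last step left them, time stands still between calls to the robot, and variables do not carry over. Pictures are saved under pics/ and viewed, and the job is handed in when it is done.

Besides the shell and the picture viewer there is one more tool, called after ">>>" as name([rows], argument=value, ...), one row to a line, values as JSON. servo_tool: Moves the arm, as the interface text tells. Its arguments: {"type":"object","properties":{"moves":{"type":"array"}},"required":["moves"]}

```bash
mkdir -p pics
python3 - <<'E'
from plant import *
import cv2
s=get_state()
print({k:s[k] for k in ['t','joint_positions','tool_pos','orientation','opening','ft_force']})
for n in ['top','side','wrist']:
    im=capture(n); cv2.imwrite(f'pics/{n}0.png',im[:,:,::-1]); c=get_calibration(n); print(n,c)
E
```

```text
{'t': 0.0, 'joint_positions': array([ 1.13339357e+00,  4.80860477e-01,  1.59690912e+00, -6.41778168e-06,
        1.06512187e+00, -4.66202840e-02]), 'tool_pos': array([247.39827909, 600.59480044, 230.64068655]), 'orientation': array([-0.91741382,  1.37023929,  0.91629927]), 'opening': 0.9949538977036678, 'ft_force': array([-0.2147853 ,  1.06492479,  0.90901806])}
top {'K': array([[439.55520464,   0.        , 254.68952693],
       [  0.        , 439.55520464, 184.7614411 ],
       [  0.        ,   0.        ,   1.        ]]), 'k1': -0.1276971668683645, 'R': array([[ 1.28916918e-01, -9.91655389e-01,  1.36432824e-04],
       [-9.70246460e-01, -1.26162152e-01, -2.06651684e-01],
       [ 2.04944468e-01,  2.65085247e-02, -9.78414566e-01]]), 't': array([-71.40627675, 584.64210533, 984.45515516])}
side {'K': array([[499.22512622,   0.        , 255.78164854],
       [  0.        , 499.22512622, 196.15025401],
       [  0.        ,   0.        ,   1.        ]]), 'k1': -0.018312684574083055, 'R': array([[-0.98243793, -0.18567487, -0.0184544 ],
       [-0.12650817,  0.73552901, -0.66557702],
       [ 0.13715467, -0.65155347, -0.74610098]]), 't': array([ 587.62084646,  130.84483231, 1340.37122766])}
wrist {'K': array([[290.806728  ,   0.        , 248.69989944],
       [  0.        , 290.806728  , 192.27369459],
       [  0.        ,   0.        ,   1.        ]]), 'k1': -0.05503537753436914, 'hand_eye': array([[ 3.73199092e-05, -2.61876589e-01,  9.65101368e-01,
        -1.42100578e+02],
       [-1.19050501e-03, -9.65100696e-01, -2.61876361e-01,
         6.57311067e+01],
       [ 9.99999291e-01, -1.13918482e-03, -3.47782863e-04,
        -1.07362397e-01],
       [ 0.00000000e+00,  0.00000000e+00,  0.00000000e+00,
         1.00000000e+00]])}
```

View pics/top0.png

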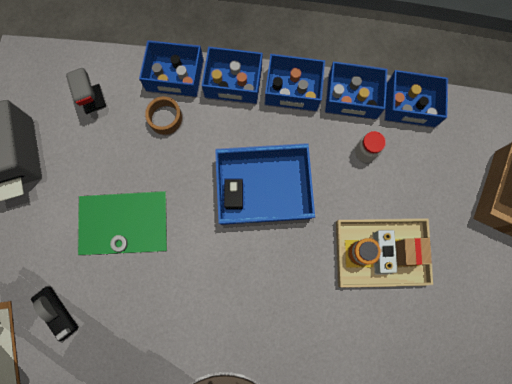

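View pics/side0.png

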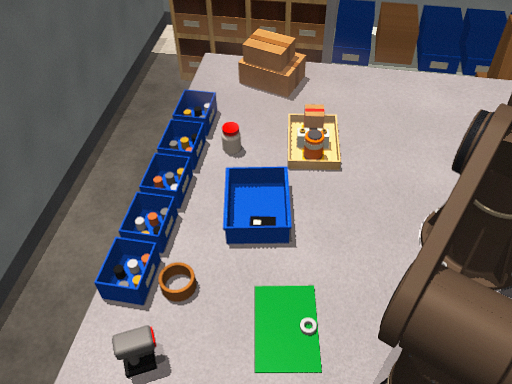

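View pics/wrist0.png

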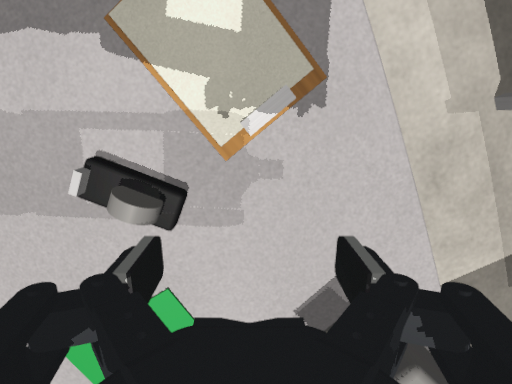

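Top view: the canister (orange, ~365,252) stands on the tray's +y square and the carton (~415,252) on the -y square. The valve (~387,252) lies between them, the tote is at (265,185), and the mat is at (123,223) with the bearing at (118,243). Next I'll measure all of these.

```bash
cat > h.py <<'E'
import numpy as np, cv2
from scipy.spatial.transform import Rotation as Ro
from plant import *
def rays(cal,uv,pose=None):
    uv=np.atleast_2d(np.float64(uv)); K=cal['K']
    d=(uv-[K[0,2],K[1,2]])/[K[0,0],K[1,1]]
    r=np.linalg.norm(d,axis=1); x=r.copy()
    for _ in range(30): x=r/(1+cal['k1']*x*x)
    d=d*(x/np.maximum(r,1e-9))[:,None]
    D=np.c_[d,np.ones(len(d))]
    if 'R' in cal: R=cal['R'];t=cal['t']; return -R.T@t, D@R
    H=cal['hand_eye']; T=np.eye(4); T[:3,:3]=Ro.from_rotvec(pose[1]).as_matrix(); T[:3,3]=pose[0]
    M=T@H; return M[:3,3], D@M[:3,:3].T
def onplane(cal,uv,z,pose=None):
    C,D=rays(cal,uv,pose); s=(z-C[2])/D[:,2]; return C+D*s[:,None]
def proj(cal,X,pose=None):
    X=np.atleast_2d(X)
    if 'R' in cal: P=X@cal['R'].T+cal['t']
    else:
        T=np.eye(4); T[:3,:3]=Ro.from_rotvec(pose[1]).as_matrix(); T[:3,3]=pose[0]
        M=np.linalg.inv(T@cal['hand_eye']); P=X@M[:3,:3].T+M[:3,3]
    d=P[:,:2]/P[:,2:]; r2=(d**2).sum(1)[:,None]; d=d*(1+cal['k1']*r2)
    return d*[cal['K'][0,0],cal['K'][1,1]]+[cal['K'][0,2],cal['K'][1,2]]
def pose():
    s=get_state(); return s['tool_pos'],s['orientation']
def delta(target_pos,target_R,p=None):
    """shift/turn (tool axes, mm/deg) from the current pose to target"""
    p=p or pose(); R0=Ro.from_rotvec(p[1])
    d=R0.inv().apply(np.array(target_pos)-p[0]); w=(R0.inv()*target_R).as_rotvec(degrees=True)
    return np.round(d,1),np.round(w,1)
def down(yaw):
    """tool x down, jaw axis z at angle yaw (deg) from world x in the plane"""
    a=np.radians(yaw); x=np.array([0,0,-1.]); z=np.array([np.cos(a),np.sin(a),0]); y=np.cross(z,x)
    return Ro.from_matrix(np.c_[x,y,z])
E
python3 - <<'E'
from h import *
im=cv2.imread('pics/top0.png'); c=get_calibration('top'); hsv=cv2.cvtColor(im,cv2.COLOR_BGR2HSV)
def big(m,roi):
    k=np.zeros_like(m); x0,y0,x1,y1=roi; k[y0:y1,x0:x1]=m[y0:y1,x0:x1]
    cs,_=cv2.findContours(k,cv2.RETR_EXTERNAL,cv2.CHAIN_APPROX_NONE); return max(cs,key=cv2.contourArea)
def rect(name,cn,z):
    P=onplane(c,cn[:,0,:],z)[:,:2].astype(np.float32)
    r=cv2.minAreaRect(P); print(name,np.round(r[0],1),np.round(r[1],1),round(r[2],2), cv2.contourArea(cn))
rect('mat',big(cv2.inRange(hsv,(50,120,60),(75,255,255)),(60,170,200,280)),4)
rect('tote',big(cv2.inRange(hsv,(100,120,40),(125,255,255)),(205,135,325,235)),70)
rect('tray',big(cv2.inRange(hsv,(12,50,90),(35,255,255)),(325,205,445,300)),35)
C,_=rays(c,[[250,190]]);print('cam',C)
for n,roi in(('tray',(325,205,445,300)),('tote',(205,135,325,235))):
    x0,y0,x1,y1=roi
    cv2.imwrite(f'pics/z_{n}.png',cv2.resize(im[y0:y1,x0:x1],None,fx=6,fy=6,interpolation=cv2.INTER_CUBIC))
E
```

```text
mat [461.7 324.2] [148.3 222.3] 10.67 4939.5
tote [594.  -16.8] [182.3 224.4] 11.0 6962.5
tray [ 470.9 -324.8] [161.5 229.5] 7.92 6084.0
cam [ 374.69377183  -23.14716701 1084.03228099]
```

View pics/z_tray.png

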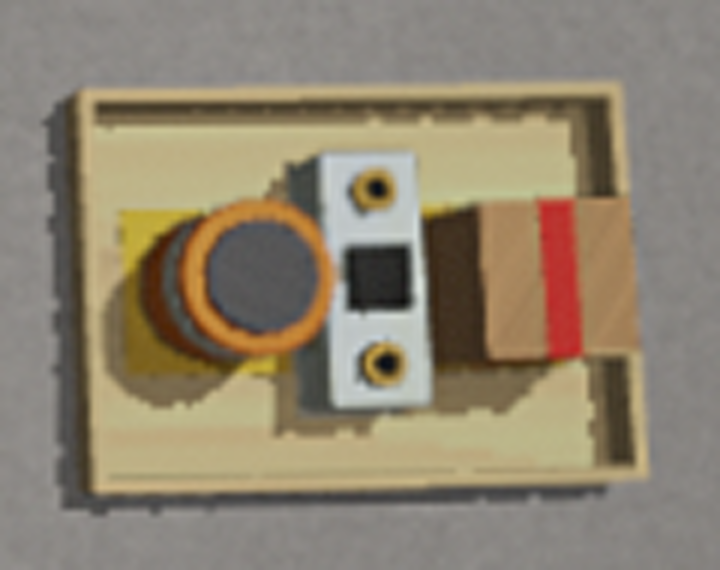

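View pics/z_tote.png

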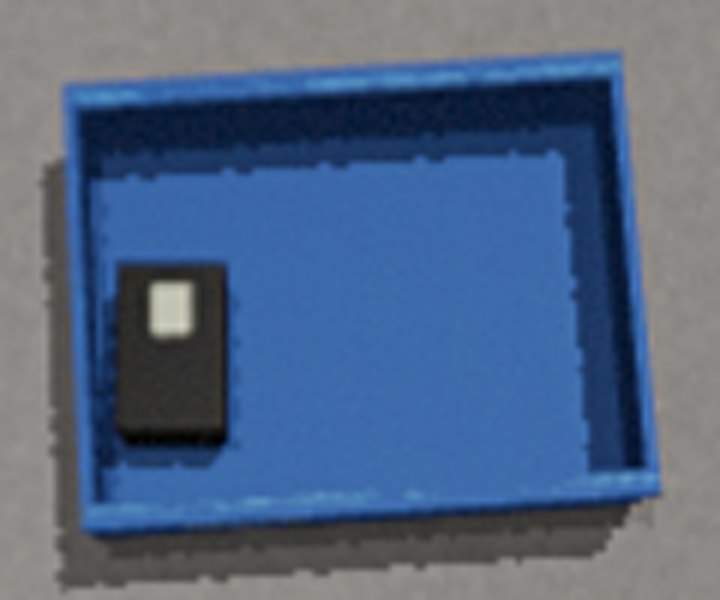

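Zoomed in, the rim corners, canister ring, carton top and valve top are all clear. I'll cast those corners onto planes at their known heights.

Run:
```python
from h import *
c=get_calibration('top')
def f(name,pts,off,z):
    uv=(np.array(pts)+.5)/6-.5+off; P=onplane(c,uv,z)[:,:2]
    # order TL,TR,BR,BL in picture = (+x+y),(+x-y),(-x-y),(-x+y)
    ex=(P[0]-P[3]+P[1]-P[2])/2; ey=(P[0]-P[1]+P[3]-P[2])/2
    print(name,'c',P.mean(0).round(1),'lenx',np.linalg.norm(ex).round(1),'leny',np.linalg.norm(ey).round(1),'yawx',np.degrees(np.arctan2(ex[1],ex[0])).round(1),'yawy',np.degrees(np.arctan2(-ey[0],ey[1])).round(1))
T=(325,205);B=(205,135)
f('tray',[(80,90),(620,84),(650,478),(92,492)],T,35)
f('tote',[(66,87),(620,53),(660,492),(85,530)],B,70)
f('carton',[(478,203),(630,198),(638,352),(487,360)],T,90)
f('valve',[(318,155),(413,152),(432,406),(333,410)],T,50)
f('relay',[(120,263),(226,263),(226,430),(118,430)],B,40)
for z,p in((84,(257,277)),(90,(263,275))): print('can',onplane(c,(np.array([p])+.5)/6-.5+T,z).round(1))
print('can width', np.linalg.norm(np.diff(onplane(c,(np.array([(180,277),(334,277)])+.5)/6-.5+T,84),axis=0)))
print('bearing',onplane(c,[[118.5,243.5]],18).round(1))
```

```text
tray c [ 471.5 -326.6] lenx 158.9 leny 225.2 yawx 7.7 yawy 7.7
tote c [595.8 -17.4] lenx 178.2 leny 223.1 yawx 10.9 yawy 11.1
carton c [ 477.6 -386. ] lenx 59.1 leny 60.1 yawx 7.1 yawy 8.9
valve c [ 472.3 -326. ] lenx 100.0 leny 39.2 yawx 8.5 yawy 8.7
relay c [568.4  54. ] lenx 68.6 leny 43.2 yawx 7.6 yawy 7.4
can [[ 464.8 -270.7   84. ]]
can [[ 465.3 -271.4   90. ]]
can width 59.52742023311517
bearing [[409.4 317.2  18. ]]
```

Run:
```python
from h import *
c=get_calibration('top')
def f(name,pts,off,z):
    uv=(np.array(pts)+.5)/6-.5+off; P=onplane(c,uv,z)[:,:2]
    print(name,'c',P.mean(0).round(1))
T=(325,205);B=(205,135)
f('carton',[(478,203),(630,198),(638,352),(487,360)],T,95)
f('valve',[(318,155),(413,152),(432,406),(333,410)],T,55)
f('relay',[(120,263),(226,263),(226,430),(118,430)],B,45)
for z,p in((89,(257,277)),(95,(263,275))): print('can',onplane(c,(np.array([p])+.5)/6-.5+T,z).round(1))
p=pose(); R=Ro.from_rotvec(p[1]).as_matrix(); print(R.round(3)); print('yaw',np.degrees(np.arctan2(R[1,2],R[0,2])))
for y in (7.7,187.7): print(y,delta((500,0,250),down(y)), delta((465,-270,250),down(y)))
```

```text
carton c [ 477.1 -384.1]
valve c [ 471.9 -324.5]
relay c [567.4  53.6]
can [[ 464.4 -269.4   89. ]]
can [[ 464.9 -270.2   95. ]]
[[-0.    -0.925  0.381]
 [-0.001  0.381  0.925]
 [-1.     0.    -0.001]]
yaw 67.60959266941406
7.7 (array([ -18.8, -462.3, -459.2]), array([59.9, -0. ,  0. ])) (array([ -18.5, -532.8, -722.2]), array([59.9, -0. ,  0. ]))
187.7 (array([ -18.8, -462.3, -459.2]), array([-1.201e+02, -0.000e+00, -1.000e-01])) (array([ -18.5, -532.8, -722.2]), array([-1.201e+02, -0.000e+00, -1.000e-01]))
```

```bash
cat >> h.py <<'E'
def plan(wps):
    p=pose()
    for pos,yaw in wps:
        d,w=delta(pos,down(yaw),p); print(pos,yaw,'-> d',d,'w',w); p=(np.array(pos,float),down(yaw).as_rotvec())
E
python3 -c "
from h import *
plan([((390,300,250),40),((510,0,250),7.7),((465,-270,170),7.7),((465,-270,40),7.7)])"
```

```text
(390, 300, 250) 40 -> d [ -19.  -246.4 -223.8] w [27.6 -0.1  0. ]
(510, 0, 250) 7.7 -> d [   0.  -306.9 -100.9] w [32.3  0.   0. ]
(465, -270, 170) 7.7 -> d [  80.  -261.5  -80.8] w [0. 0. 0.]
(465, -270, 40) 7.7 -> d [130.   0.  -0.] w [0. 0. 0.]
```

>>> servo_tool([
  {"dx": -19,"dy": -246,"dz": -224,"rx": 27.6,"gripper": 1},
  {"dx": -19,"dy": -246,"dz": -224,"rx": 27.6,"gripper": 1},
  {"dx": -19,"dy": -246,"dz": -224,"rx": 27.6,"gripper": 1},
  {"dx": -19,"dy": -246,"dz": -224,"rx": 27.6,"gripper": 1},
  {"dx": -19,"dy": -246,"dz": -224,"rx": 27.6,"gripper": 1},
  {"dx": -19,"dy": -246,"dz": -224,"rx": 27.6,"gripper": 1},
  {"dx": -19,"dy": -246,"dz": -224,"rx": 27.6,"gripper": 1},
  {"dx": -19,"dy": -246,"dz": -224,"rx": 27.6,"gripper": 1},
])

```text
$.moves[0]: bad value
```

>>> servo_tool([
  {"dx": 0,"dy": -307,"dz": -101,"rx": 32.3,"gripper": 1},
  {"dx": 0,"dy": -307,"dz": -101,"rx": 32.3,"gripper": 1},
  {"dx": 0,"dy": -307,"dz": -101,"rx": 32.3,"gripper": 1},
  {"dx": 0,"dy": -307,"dz": -101,"rx": 32.3,"gripper": 1},
  {"dx": 0,"dy": -307,"dz": -101,"rx": 32.3,"gripper": 1},
  {"dx": 0,"dy": -307,"dz": -101,"rx": 32.3,"gripper": 1},
  {"dx": 0,"dy": -307,"dz": -101,"rx": 32.3,"gripper": 1},
  {"dx": 0,"dy": -307,"dz": -101,"rx": 32.3,"gripper": 1},
])

```text
$.moves[0]: bad value
```

```bash
python3 -c "
from h import *
s=get_state();print(s['t'],s['tool_pos'])
plan([((465,-270,250),7.7)])"
```

```text
0.15 [247.43629138 600.72463252 230.82790237]
(465, -270, 250) 7.7 -> d [ -18.5 -532.8 -722.2] w [59.9 -0.   0. ]
```

>>> servo_tool([
  {"dx": -19,"dy": -246,"dz": -224,"rx": 27.6,"ry": 0,"rz": 0,"gripper": 1},
  {"dx": -19,"dy": -246,"dz": -224,"rx": 27.6,"ry": 0,"rz": 0,"gripper": 1},
  {"dx": -19,"dy": -246,"dz": -224,"rx": 27.6,"ry": 0,"rz": 0,"gripper": 1},
  {"dx": -19,"dy": -246,"dz": -224,"rx": 27.6,"ry": 0,"rz": 0,"gripper": 1},
  {"dx": -19,"dy": -246,"dz": -224,"rx": 27.6,"ry": 0,"rz": 0,"gripper": 1},
  {"dx": -19,"dy": -246,"dz": -224,"rx": 27.6,"ry": 0,"rz": 0,"gripper": 1},
  {"dx": -19,"dy": -246,"dz": -224,"rx": 27.6,"ry": 0,"rz": 0,"gripper": 1},
  {"dx": -19,"dy": -246,"dz": -224,"rx": 27.6,"ry": 0,"rz": 0,"gripper": 1},
])

```text
t: 0.82
tool_pos: [390.0, 298.3, 250.4]
orientation: [-0.547, 1.501, 0.547]
ft_force: [1.7, 0.3, 1.2]
opening: 0.995
```

>>> servo_tool([
  {"dx": 0,"dy": -307,"dz": -101,"rx": 32.3,"ry": 0,"rz": 0,"gripper": 1},
  {"dx": 0,"dy": -307,"dz": -101,"rx": 32.3,"ry": 0,"rz": 0,"gripper": 1},
  {"dx": 0,"dy": -307,"dz": -101,"rx": 32.3,"ry": 0,"rz": 0,"gripper": 1},
  {"dx": 0,"dy": -307,"dz": -101,"rx": 32.3,"ry": 0,"rz": 0,"gripper": 1},
  {"dx": 0,"dy": -307,"dz": -101,"rx": 32.3,"ry": 0,"rz": 0,"gripper": 1},
  {"dx": 0,"dy": -307,"dz": -101,"rx": 32.3,"ry": 0,"rz": 0,"gripper": 1},
  {"dx": 0,"dy": -307,"dz": -101,"rx": 32.3,"ry": 0,"rz": 0,"gripper": 1},
  {"dx": 0,"dy": -307,"dz": -101,"rx": 32.3,"ry": 0,"rz": 0,"gripper": 1},
])

```text
t: 1.48
tool_pos: [510.4, -2.9, 250.3]
orientation: [-0.105, 1.568, 0.105]
ft_force: [0.5, -0.1, -0.4]
opening: 0.997
```

>>> servo_tool([
  {"dx": 20,"dy": -261,"dz": -81,"rx": 0,"ry": 0,"rz": 0,"gripper": 1},
  {"dx": 20,"dy": -261,"dz": -81,"rx": 0,"ry": 0,"rz": 0,"gripper": 1},
  {"dx": 20,"dy": -261,"dz": -81,"rx": 0,"ry": 0,"rz": 0,"gripper": 1},
  {"dx": 20,"dy": -261,"dz": -81,"rx": 0,"ry": 0,"rz": 0,"gripper": 1},
  {"dx": 20,"dy": -261,"dz": -81,"rx": 0,"ry": 0,"rz": 0,"gripper": 1},
  {"dx": 20,"dy": -261,"dz": -81,"rx": 0,"ry": 0,"rz": 0,"gripper": 1},
  {"dx": 20,"dy": -261,"dz": -81,"rx": 0,"ry": 0,"rz": 0,"gripper": 1},
  {"dx": 20,"dy": -261,"dz": -81,"rx": 0,"ry": 0,"rz": 0,"gripper": 1},
])

```text
t: 2.15
tool_pos: [463.5, -273.8, 229.8]
orientation: [-0.104, 1.569, 0.102]
ft_force: [-0.3, 0.3, -0.5]
opening: 1.001
```

```bash
python3 -c "
from h import *
p=pose();im=capture('wrist');cv2.imwrite('pics/w1.png',im[:,:,::-1])
print(p); c=get_calibration('wrist')
print('can',proj(c,[[464.5,-270,95],[464.5,-270,5]],p).round(),'carton',proj(c,[[477,-384,95]],p).round())
plan([((465,-270,40),7.7)])"
```

```text
(array([ 463.50648922, -273.75028371,  229.77764336]), array([-0.10365677,  1.56863368,  0.10223449]))
can [[250. 179.]
 [250. 164.]] carton [[248. 283.]]
(465, -270, 40) 7.7 -> d [189.8   1.3   1.6] w [-0.2 -0.  -0. ]
```

View pics/w1.png

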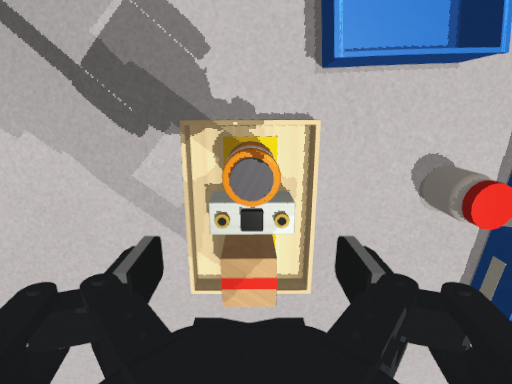

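The wrist view shows the canister cap at (251,178), where I predicted (250,179), and the carton top also matches. I'll descend now.

>>> servo_tool([
  {"dx": 40,"dy": 1.3,"dz": 1.6,"rx": 0,"ry": 0,"rz": 0,"gripper": 1},
  {"dx": 75,"dy": 1.3,"dz": 1.6,"rx": 0,"ry": 0,"rz": 0,"gripper": 1},
  {"dx": 105,"dy": 1.3,"dz": 1.6,"rx": 0,"ry": 0,"rz": 0,"gripper": 1},
  {"dx": 130,"dy": 1.3,"dz": 1.6,"rx": 0,"ry": 0,"rz": 0,"gripper": 1},
  {"dx": 150,"dy": 1.3,"dz": 1.6,"rx": 0,"ry": 0,"rz": 0,"gripper": 1},
  {"dx": 170,"dy": 1.3,"dz": 1.6,"rx": 0,"ry": 0,"rz": 0,"gripper": 1},
  {"dx": 184,"dy": 1.3,"dz": 1.6,"rx": 0,"ry": 0,"rz": 0,"gripper": 1},
  {"dx": 190,"dy": 1.3,"dz": 1.6,"rx": 0,"ry": 0,"rz": 0,"gripper": 1},
])

```text
t: 2.87
tool_pos: [465.1, -266.2, 38.5]
orientation: [-0.105, 1.57, 0.108]
ft_force: [-0.8, 0.7, -0.2]
opening: 1.002
```

>>> servo_tool([
  {"dx": 0,"dy": 0,"dz": 0,"rx": 0,"ry": 0,"rz": 0,"gripper": 0.5},
  {"dx": 0,"dy": 0,"dz": 0,"rx": 0,"ry": 0,"rz": 0,"gripper": 0.2},
  {"dx": 0,"dy": 0,"dz": 0,"rx": 0,"ry": 0,"rz": 0,"gripper": -1},
  {"dx": 0,"dy": 0,"dz": 0,"rx": 0,"ry": 0,"rz": 0,"gripper": -1},
  {"dx": 0,"dy": 0,"dz": 0,"rx": 0,"ry": 0,"rz": 0,"gripper": -1},
  {"dx": 0,"dy": 0,"dz": 0,"rx": 0,"ry": 0,"rz": 0,"gripper": -1},
  {"dx": 0,"dy": 0,"dz": 0,"rx": 0,"ry": 0,"rz": 0,"gripper": -1},
  {"dx": 0,"dy": 0,"dz": 0,"rx": 0,"ry": 0,"rz": 0,"gripper": -1},
])

```text
t: 3.53
tool_pos: [466.4, -268.1, 41.2]
orientation: [-0.106, 1.567, 0.105]
ft_force: [0.8, 2.4, 7.9]
opening: 0.694
```

```bash
python3 -c "
from h import *
plan([((465,-268,180),7.7),((530,20,190),9),((460,320,190),10.7),((451,381,150),10.7),((451,381,41),10.7)])"
```

```text
(465, -268, 180) 7.7 -> d [-138.8    0.2   -1.2] w [0.  0.1 0. ]
(530, 20, 190) 9 -> d [-10.  276.7 103. ] w [-1.3  0.   0. ]
(460, 320, 190) 10.7 -> d [ -0.  307.3 -22.2] w [-1.7  0.   0. ]
(451, 381, 150) 10.7 -> d [40.  61.6  2.5] w [0. 0. 0.]
(451, 381, 41) 10.7 -> d [109.   0.  -0.] w [0. 0. 0.]
```

>>> servo_tool([
  {"dx": -3,"dy": 0,"dz": 0,"rx": 0,"ry": 0,"rz": 0,"gripper": -1},
  {"dx": -10,"dy": 0,"dz": 0,"rx": 0,"ry": 0,"rz": 0,"gripper": -1},
  {"dx": -25,"dy": 0,"dz": 0,"rx": 0,"ry": 0,"rz": 0,"gripper": -1},
  {"dx": -45,"dy": 0,"dz": 0,"rx": 0,"ry": 0,"rz": 0,"gripper": -1},
  {"dx": -75,"dy": 0,"dz": 0,"rx": 0,"ry": 0,"rz": 0,"gripper": -1},
  {"dx": -105,"dy": 0,"dz": 0,"rx": 0,"ry": 0,"rz": 0,"gripper": -1},
  {"dx": -130,"dy": 0,"dz": 0,"rx": 0,"ry": 0,"rz": 0,"gripper": -1},
  {"dx": -140,"dy": 0,"dz": 0,"rx": 0,"ry": 0,"rz": 0,"gripper": -1},
])

```text
t: 4.2
tool_pos: [467.0, -268.7, 184.1]
orientation: [-0.108, 1.565, 0.103]
ft_force: [2.4, -0.9, -3.8]
opening: 0.691
```

>>> servo_tool([
  {"dx": -10,"dy": 20,"dz": 8,"rx": 0,"ry": 0,"rz": 0,"gripper": -1},
  {"dx": -10,"dy": 55,"dz": 20,"rx": 0,"ry": 0,"rz": 0,"gripper": -1},
  {"dx": -10,"dy": 92,"dz": 34,"rx": 0,"ry": 0,"rz": 0,"gripper": -1},
  {"dx": -10,"dy": 129,"dz": 48,"rx": -1.3,"ry": 0,"rz": 0,"gripper": -1},
  {"dx": -10,"dy": 166,"dz": 62,"rx": -1.3,"ry": 0,"rz": 0,"gripper": -1},
  {"dx": -10,"dy": 203,"dz": 76,"rx": -1.3,"ry": 0,"rz": 0,"gripper": -1},
  {"dx": -10,"dy": 240,"dz": 90,"rx": -1.3,"ry": 0,"rz": 0,"gripper": -1},
  {"dx": -10,"dy": 277,"dz": 103,"rx": -1.3,"ry": 0,"rz": 0,"gripper": -1},
])

```text
t: 4.87
tool_pos: [530.6, 22.3, 189.9]
orientation: [-0.123, 1.568, 0.123]
ft_force: [0.8, -0.2, -4.6]
opening: 0.692
```

>>> servo_tool([
  {"dx": 0,"dy": 39,"dz": 0,"rx": 0,"ry": 0,"rz": 0,"gripper": -1},
  {"dx": 0,"dy": 78,"dz": -2,"rx": 0,"ry": 0,"rz": 0,"gripper": -1},
  {"dx": 0,"dy": 117,"dz": -5,"rx": 0,"ry": 0,"rz": 0,"gripper": -1},
  {"dx": 0,"dy": 156,"dz": -10,"rx": -1.7,"ry": 0,"rz": 0,"gripper": -1},
  {"dx": 0,"dy": 195,"dz": -14,"rx": -1.7,"ry": 0,"rz": 0,"gripper": -1},
  {"dx": 0,"dy": 234,"dz": -18,"rx": -1.7,"ry": 0,"rz": 0,"gripper": -1},
  {"dx": 0,"dy": 272,"dz": -22,"rx": -1.7,"ry": 0,"rz": 0,"gripper": -1},
  {"dx": 0,"dy": 307,"dz": -22,"rx": -1.7,"ry": 0,"rz": 0,"gripper": -1},
])

```text
t: 5.53
tool_pos: [459.2, 321.9, 189.8]
orientation: [-0.147, 1.567, 0.147]
ft_force: [1.7, 0.6, -3.2]
opening: 0.694
```

```bash
python3 -c "
from h import *
plan([((451,381,150),10.7),((451,381,41),10.7)])"
```

```text
(451, 381, 150) 10.7 -> d [39.7 59.6  3. ] w [ 0.  -0.1  0. ]
(451, 381, 41) 10.7 -> d [109.   0.  -0.] w [0. 0. 0.]
```

>>> servo_tool([
  {"dx": 5,"dy": 25,"dz": 1,"rx": 0,"ry": 0,"rz": 0,"gripper": -1},
  {"dx": 15,"dy": 50,"dz": 3,"rx": 0,"ry": 0,"rz": 0,"gripper": -1},
  {"dx": 40,"dy": 59.6,"dz": 3,"rx": 0,"ry": 0,"rz": 0,"gripper": -1},
  {"dx": 70,"dy": 59.6,"dz": 3,"rx": 0,"ry": 0,"rz": 0,"gripper": -1},
  {"dx": 100,"dy": 59.6,"dz": 3,"rx": 0,"ry": 0,"rz": 0,"gripper": -1},
  {"dx": 125,"dy": 59.6,"dz": 3,"rx": 0,"ry": 0,"rz": 0,"gripper": -1},
  {"dx": 138,"dy": 59.6,"dz": 3,"rx": 0,"ry": 0,"rz": 0,"gripper": -1},
  {"dx": 142,"dy": 59.6,"dz": 3,"rx": 0,"ry": 0,"rz": 0,"gripper": -1},
])

```text
t: 6.2
tool_pos: [451.1, 378.0, 45.2]
orientation: [-0.149, 1.57, 0.145]
ft_force: [-0.5, -0.0, -4.6]
opening: 0.692
```

>>> servo_tool([
  {"dx": 1,"dy": 0,"dz": 0,"rx": 0,"ry": 0,"rz": 0,"gripper": -1},
  {"dx": 2,"dy": 0,"dz": 0,"rx": 0,"ry": 0,"rz": 0,"gripper": -1},
  {"dx": 3,"dy": 0,"dz": 0,"rx": 0,"ry": 0,"rz": 0,"gripper": -1},
  {"dx": 4,"dy": 0,"dz": 0,"rx": 0,"ry": 0,"rz": 0,"gripper": -1},
  {"dx": 4,"dy": 0,"dz": 0,"rx": 0,"ry": 0,"rz": 0,"gripper": -1},
  {"dx": 4,"dy": 0,"dz": 0,"rx": 0,"ry": 0,"rz": 0,"gripper": -1},
  {"dx": 4,"dy": 0,"dz": 0,"rx": 0,"ry": 0,"rz": 0,"gripper": -1},
  {"dx": 4,"dy": 0,"dz": 0,"rx": 0,"ry": 0,"rz": 0,"gripper": -1},
])

```text
t: 6.87
tool_pos: [453.0, 379.4, 44.6]
orientation: [-0.147, 1.565, 0.147]
ft_force: [-0.4, -0.6, -3.9]
opening: 0.689
```

```bash
python3 -c "
from h import *
s=get_state();print(s['tool_pos'],s['ft_force'])
cv2.imwrite('pics/s2.png',capture('side')[:,:,::-1][230:384,180:380].repeat(4,0).repeat(4,1))
for i in range(4):
  s=get_state();capture('top');print(s['tool_pos'],s['ft_force'])"
```

```text
[452.97747947 379.38605878  44.58072537] [-0.3885273  -0.63422019 -3.87142956]
[452.91487978 379.32713308  44.47920051] [-0.04618497  0.03647249 -3.81811177]
[452.89118719 379.33342789  44.42699011] [ 0.78192919 -1.10617425 -2.72788568]
[452.89966779 379.33564115  44.37401371] [ 0.08070266 -0.77700889 -3.89179811]
[452.88717887 379.31357245  44.33881915] [ 0.26469857 -0.8611866  -3.51008085]
```

View pics/s2.png

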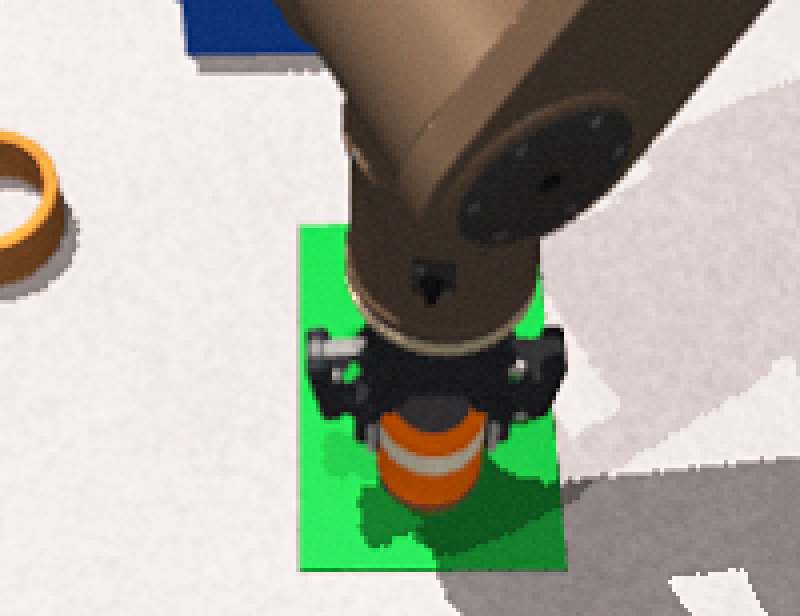

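The canister is upright and still held (load about -3.8 N). I'll lower it gently until it touches.

>>> servo_tool([
  {"dx": 1,"dy": 0,"dz": 0,"rx": 0,"ry": 0,"rz": 0,"gripper": -1},
  {"dx": 2,"dy": 0,"dz": 0,"rx": 0,"ry": 0,"rz": 0,"gripper": -1},
  {"dx": 3,"dy": 0,"dz": 0,"rx": 0,"ry": 0,"rz": 0,"gripper": -1},
  {"dx": 3.5,"dy": 0,"dz": 0,"rx": 0,"ry": 0,"rz": 0,"gripper": -1},
  {"dx": 3.5,"dy": 0,"dz": 0,"rx": 0,"ry": 0,"rz": 0,"gripper": -1},
  {"dx": 3.5,"dy": 0,"dz": 0,"rx": 0,"ry": 0,"rz": 0,"gripper": -1},
  {"dx": 3.5,"dy": 0,"dz": 0,"rx": 0,"ry": 0,"rz": 0,"gripper": -1},
  {"dx": 3.5,"dy": 0,"dz": 0,"rx": 0,"ry": 0,"rz": 0,"gripper": -1},
])

```text
t: 7.78
tool_pos: [452.9, 379.3, 40.8]
orientation: [-0.147, 1.566, 0.147]
ft_force: [0.2, 0.2, -4.5]
opening: 0.69
```

>>> servo_tool([
  {"dx": 0.5,"dy": 0,"dz": 0,"rx": 0,"ry": 0,"rz": 0,"gripper": -1},
  {"dx": 1,"dy": 0,"dz": 0,"rx": 0,"ry": 0,"rz": 0,"gripper": -1},
  {"dx": 1.5,"dy": 0,"dz": 0,"rx": 0,"ry": 0,"rz": 0,"gripper": -1},
  {"dx": 1.5,"dy": 0,"dz": 0,"rx": 0,"ry": 0,"rz": 0,"gripper": -1},
  {"dx": 1.5,"dy": 0,"dz": 0,"rx": 0,"ry": 0,"rz": 0,"gripper": -1},
  {"dx": 1.5,"dy": 0,"dz": 0,"rx": 0,"ry": 0,"rz": 0,"gripper": -1},
  {"dx": 1.5,"dy": 0,"dz": 0,"rx": 0,"ry": 0,"rz": 0,"gripper": -1},
  {"dx": 1.5,"dy": 0,"dz": 0,"rx": 0,"ry": 0,"rz": 0,"gripper": -1},
])

```text
t: 8.45
tool_pos: [453.0, 379.4, 40.2]
orientation: [-0.146, 1.565, 0.147]
ft_force: [-3.1, -3.1, 13.7]
opening: 0.69
```

>>> servo_tool([
  {"dx": -0.5,"dy": 0,"dz": 0,"rx": 0,"ry": 0,"rz": 0,"gripper": -1},
  {"dx": -0.5,"dy": 0,"dz": 0,"rx": 0,"ry": 0,"rz": 0,"gripper": 0.45},
  {"dx": -0.5,"dy": 0,"dz": 0,"rx": 0,"ry": 0,"rz": 0,"gripper": 0.6},
  {"dx": -0.5,"dy": 0,"dz": 0,"rx": 0,"ry": 0,"rz": 0,"gripper": 0.8},
  {"dx": -0.5,"dy": 0,"dz": 0,"rx": 0,"ry": 0,"rz": 0,"gripper": 1},
  {"dx": -0.5,"dy": 0,"dz": 0,"rx": 0,"ry": 0,"rz": 0,"gripper": 1},
  {"dx": -0.5,"dy": 0,"dz": 0,"rx": 0,"ry": 0,"rz": 0,"gripper": 1},
  {"dx": -0.5,"dy": 0,"dz": 0,"rx": 0,"ry": 0,"rz": 0,"gripper": 1},
])

```text
t: 9.12
tool_pos: [452.8, 379.3, 39.7]
orientation: [-0.147, 1.566, 0.147]
ft_force: [0.6, -0.0, 0.7]
opening: 1.004
```

>>> servo_tool([
  {"dx": -15,"dy": 0,"dz": 0,"rx": 0,"ry": 0,"rz": 0,"gripper": 1},
  {"dx": -40,"dy": 0,"dz": 0,"rx": 0,"ry": 0,"rz": 0,"gripper": 1},
  {"dx": -75,"dy": 0,"dz": 0,"rx": 0,"ry": 0,"rz": 0,"gripper": 1},
  {"dx": -110,"dy": 0,"dz": 0,"rx": 0,"ry": 0,"rz": 0,"gripper": 1},
  {"dx": -145,"dy": 0,"dz": 0,"rx": 0,"ry": 0,"rz": 0,"gripper": 1},
  {"dx": -170,"dy": 0,"dz": 0,"rx": 0,"ry": 0,"rz": 0,"gripper": 1},
  {"dx": -170,"dy": 0,"dz": 0,"rx": 0,"ry": 0,"rz": 0,"gripper": 1},
  {"dx": -170,"dy": 0,"dz": 0,"rx": 0,"ry": 0,"rz": 0,"gripper": 1},
])

```text
t: 9.78
tool_pos: [453.5, 379.8, 211.3]
orientation: [-0.145, 1.563, 0.148]
ft_force: [-0.2, -0.1, -0.5]
opening: 1.0
```

```bash
python3 -c "
from h import *
cv2.imwrite('pics/s3.png',capture('side')[:,:,::-1][230:384,180:380].repeat(3,0).repeat(3,1))
plan([((530,80,200),9),((505,-220,200),7.7),((477,-384,200),7.7),((477,-384,40),7.7)])"
```

```text
(530, 80, 200) 9 -> d [   9.8 -308.4   20.2] w [ 1.7  0.  -0. ]
(505, -220, 200) 7.7 -> d [  -0.  -292.4  -71.6] w [1.3 0.  0. ]
(477, -384, 200) 7.7 -> d [   0.  -158.8  -49.7] w [0. 0. 0.]
(477, -384, 40) 7.7 -> d [160.   0.  -0.] w [0. 0. 0.]
```

View pics/s3.png

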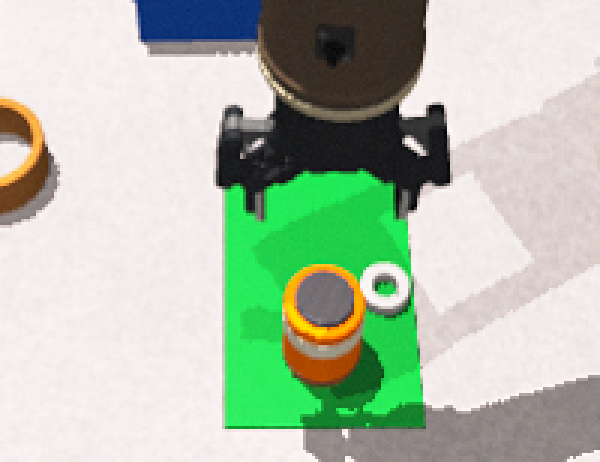

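The canister stands upright on the mat at about (323,325) in the crop, clear of the bearing. The carton is next.

>>> servo_tool([
  {"dx": 10,"dy": -308,"dz": 20,"rx": 1.7,"ry": 0,"rz": 0,"gripper": 1},
  {"dx": 10,"dy": -308,"dz": 20,"rx": 1.7,"ry": 0,"rz": 0,"gripper": 1},
  {"dx": 10,"dy": -308,"dz": 20,"rx": 1.7,"ry": 0,"rz": 0,"gripper": 1},
  {"dx": 10,"dy": -308,"dz": 20,"rx": 1.7,"ry": 0,"rz": 0,"gripper": 1},
  {"dx": 10,"dy": -308,"dz": 20,"rx": 1.7,"ry": 0,"rz": 0,"gripper": 1},
  {"dx": 10,"dy": -308,"dz": 20,"rx": 1.7,"ry": 0,"rz": 0,"gripper": 1},
  {"dx": 10,"dy": -308,"dz": 20,"rx": 1.7,"ry": 0,"rz": 0,"gripper": 1},
  {"dx": 10,"dy": -308,"dz": 20,"rx": 1.7,"ry": 0,"rz": 0,"gripper": 1},
])

```text
t: 10.5
tool_pos: [529.5, 76.1, 198.1]
orientation: [-0.123, 1.57, 0.121]
ft_force: [-0.0, 0.9, -0.1]
opening: 0.995
```

>>> servo_tool([
  {"dx": 0,"dy": -292,"dz": -72,"rx": 1.3,"ry": 0,"rz": 0,"gripper": 1},
  {"dx": 0,"dy": -292,"dz": -72,"rx": 1.3,"ry": 0,"rz": 0,"gripper": 1},
  {"dx": 0,"dy": -292,"dz": -72,"rx": 1.3,"ry": 0,"rz": 0,"gripper": 1},
  {"dx": 0,"dy": -292,"dz": -72,"rx": 1.3,"ry": 0,"rz": 0,"gripper": 1},
  {"dx": 0,"dy": -292,"dz": -72,"rx": 1.3,"ry": 0,"rz": 0,"gripper": 1},
  {"dx": 0,"dy": -292,"dz": -72,"rx": 1.3,"ry": 0,"rz": 0,"gripper": 1},
  {"dx": 0,"dy": -292,"dz": -72,"rx": 1.3,"ry": 0,"rz": 0,"gripper": 1},
  {"dx": 0,"dy": -292,"dz": -72,"rx": 1.3,"ry": 0,"rz": 0,"gripper": 1},
])

```text
t: 11.17
tool_pos: [503.1, -224.3, 198.3]
orientation: [-0.104, 1.57, 0.103]
ft_force: [0.1, 0.2, -0.0]
opening: 0.999
```

>>> servo_tool([
  {"dx": 0,"dy": -40,"dz": -12,"rx": 0,"ry": 0,"rz": 0,"gripper": 1},
  {"dx": 0,"dy": -80,"dz": -24,"rx": 0,"ry": 0,"rz": 0,"gripper": 1},
  {"dx": 0,"dy": -110,"dz": -36,"rx": 0,"ry": 0,"rz": 0,"gripper": 1},
  {"dx": 0,"dy": -140,"dz": -45,"rx": 0,"ry": 0,"rz": 0,"gripper": 1},
  {"dx": 0,"dy": -155,"dz": -50,"rx": 0,"ry": 0,"rz": 0,"gripper": 1},
  {"dx": 0,"dy": -159,"dz": -50,"rx": 0,"ry": 0,"rz": 0,"gripper": 1},
  {"dx": 0,"dy": -159,"dz": -50,"rx": 0,"ry": 0,"rz": 0,"gripper": 1},
  {"dx": 0,"dy": -159,"dz": -50,"rx": 0,"ry": 0,"rz": 0,"gripper": 1},
])

```text
t: 11.83
tool_pos: [476.0, -382.2, 198.9]
orientation: [-0.105, 1.569, 0.107]
ft_force: [-0.4, 0.7, 0.3]
opening: 0.998
```

```bash
python3 -c "
from h import *
p=pose();im=capture('wrist');cv2.imwrite('pics/w3.png',im[:,:,::-1])
cv2.imwrite('pics/w3z.png',im[120:320,160:360,::-1].repeat(3,0).repeat(3,1))
print(p); c=get_calibration('wrist')
print('carton',proj(c,[[477,-384,95]],p).round(1))
plan([((477,-384,40),7.7)])"
```

```text
(array([ 475.98664588, -382.21193531,  198.93316951]), array([-0.10451746,  1.56930976,  0.10699365]))
carton [[249.4 193.6]]
(477, -384, 40) 7.7 -> d [159.2  -2.3   0.6] w [ 0.1 -0.  -0.1]
```

View pics/w3z.png

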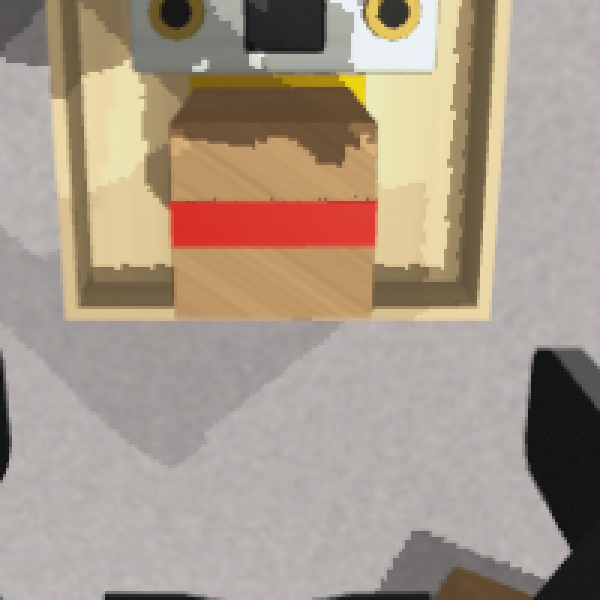

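The carton top is centred at (251,193), against my prediction of (249.4,193.6), so I add about +1 mm along the jaw axis.

>>> servo_tool([
  {"dx": 30,"dy": -1,"dz": 1.8,"rx": 0,"ry": 0,"rz": 0,"gripper": 1},
  {"dx": 60,"dy": -1,"dz": 1.8,"rx": 0,"ry": 0,"rz": 0,"gripper": 1},
  {"dx": 90,"dy": -1,"dz": 1.8,"rx": 0,"ry": 0,"rz": 0,"gripper": 1},
  {"dx": 110,"dy": -1,"dz": 1.8,"rx": 0,"ry": 0,"rz": 0,"gripper": 1},
  {"dx": 130,"dy": -1,"dz": 1.8,"rx": 0,"ry": 0,"rz": 0,"gripper": 1},
  {"dx": 145,"dy": -1,"dz": 1.8,"rx": 0,"ry": 0,"rz": 0,"gripper": 1},
  {"dx": 155,"dy": -1,"dz": 1.8,"rx": 0,"ry": 0,"rz": 0,"gripper": 1},
  {"dx": 159,"dy": -1,"dz": 1.8,"rx": 0,"ry": 0,"rz": 0,"gripper": 1},
])

```text
t: 12.55
tool_pos: [477.9, -382.6, 39.5]
orientation: [-0.105, 1.57, 0.108]
ft_force: [-1.2, 0.6, 0.3]
opening: 0.997
```

>>> servo_tool([
  {"dx": 0,"dy": 0,"dz": 0,"rx": 0,"ry": 0,"rz": 0,"gripper": 1},
  {"dx": 0,"dy": 0,"dz": 0,"rx": 0,"ry": 0,"rz": 0,"gripper": 0.6},
  {"dx": 0,"dy": 0,"dz": 0,"rx": 0,"ry": 0,"rz": 0,"gripper": 0.4},
  {"dx": 0,"dy": 0,"dz": 0,"rx": 0,"ry": 0,"rz": 0,"gripper": -1},
  {"dx": 0,"dy": 0,"dz": 0,"rx": 0,"ry": 0,"rz": 0,"gripper": -1},
  {"dx": 0,"dy": 0,"dz": 0,"rx": 0,"ry": 0,"rz": 0,"gripper": -1},
  {"dx": 0,"dy": 0,"dz": 0,"rx": 0,"ry": 0,"rz": 0,"gripper": -1},
  {"dx": 0,"dy": 0,"dz": 0,"rx": 0,"ry": 0,"rz": 0,"gripper": -1},
])

```text
t: 13.22
tool_pos: [478.5, -384.7, 42.1]
orientation: [-0.106, 1.567, 0.105]
ft_force: [-0.7, 2.7, 5.2]
opening: 0.698
```

```bash
python3 -c "
from h import *
s=get_state();print(s['tool_pos'],s['opening'],s['ft_force'])
plan([((478,-385,180),7.7),((530,-80,190),9),((490,220,190),10.7),((472.5,267,150),10.7),((472.5,267,41),10.7)])"
```

```text
[ 478.50924514 -384.65484224   42.08191818] 0.6976260181075558 [-0.66684382  2.68365142  5.23736142]
(478, -385, 180) 7.7 -> d [-137.9   -0.4   -0.4] w [-0.   0.1  0.1]
(530, -80, 190) 9 -> d [-10.  295.3  92.4] w [-1.3  0.   0. ]
(490, 220, 190) 10.7 -> d [ -0.  302.6   7.4] w [-1.7  0.   0. ]
(472.5, 267, 150) 10.7 -> d [40.  49.4 -8.5] w [0. 0. 0.]
(472.5, 267, 41) 10.7 -> d [109.   0.  -0.] w [0. 0. 0.]
```

>>> servo_tool([
  {"dx": -3,"dy": 0,"dz": 0,"rx": 0,"ry": 0,"rz": 0,"gripper": -1},
  {"dx": -10,"dy": 0,"dz": 0,"rx": 0,"ry": 0,"rz": 0,"gripper": -1},
  {"dx": -25,"dy": 0,"dz": 0,"rx": 0,"ry": 0,"rz": 0,"gripper": -1},
  {"dx": -45,"dy": 0,"dz": 0,"rx": 0,"ry": 0,"rz": 0,"gripper": -1},
  {"dx": -75,"dy": 0,"dz": 0,"rx": 0,"ry": 0,"rz": 0,"gripper": -1},
  {"dx": -105,"dy": 0,"dz": 0,"rx": 0,"ry": 0,"rz": 0,"gripper": -1},
  {"dx": -130,"dy": 0,"dz": 0,"rx": 0,"ry": 0,"rz": 0,"gripper": -1},
  {"dx": -140,"dy": 0,"dz": 0,"rx": 0,"ry": 0,"rz": 0,"gripper": -1},
])

```text
t: 13.88
tool_pos: [479.2, -385.4, 185.1]
orientation: [-0.108, 1.565, 0.103]
ft_force: [1.3, -0.3, -4.0]
opening: 0.7
```

>>> servo_tool([
  {"dx": -10,"dy": 25,"dz": 8,"rx": 0,"ry": 0,"rz": 0,"gripper": -1},
  {"dx": -10,"dy": 60,"dz": 19,"rx": 0,"ry": 0,"rz": 0,"gripper": -1},
  {"dx": -10,"dy": 98,"dz": 31,"rx": 0,"ry": 0,"rz": 0,"gripper": -1},
  {"dx": -10,"dy": 137,"dz": 43,"rx": -1.3,"ry": 0,"rz": 0,"gripper": -1},
  {"dx": -10,"dy": 176,"dz": 55,"rx": -1.3,"ry": 0,"rz": 0,"gripper": -1},
  {"dx": -10,"dy": 215,"dz": 67,"rx": -1.3,"ry": 0,"rz": 0,"gripper": -1},
  {"dx": -10,"dy": 254,"dz": 79,"rx": -1.3,"ry": 0,"rz": 0,"gripper": -1},
  {"dx": -10,"dy": 293,"dz": 92,"rx": -1.3,"ry": 0,"rz": 0,"gripper": -1},
])

```text
t: 14.55
tool_pos: [529.3, -79.7, 190.5]
orientation: [-0.123, 1.568, 0.123]
ft_force: [1.0, 0.8, -4.6]
opening: 0.696
```

>>> servo_tool([
  {"dx": 0,"dy": 39,"dz": 2,"rx": 0,"ry": 0,"rz": 0,"gripper": -1},
  {"dx": 0,"dy": 78,"dz": 4,"rx": 0,"ry": 0,"rz": 0,"gripper": -1},
  {"dx": 0,"dy": 117,"dz": 7,"rx": 0,"ry": 0,"rz": 0,"gripper": -1},
  {"dx": 0,"dy": 156,"dz": 7,"rx": -1.7,"ry": 0,"rz": 0,"gripper": -1},
  {"dx": 0,"dy": 195,"dz": 7,"rx": -1.7,"ry": 0,"rz": 0,"gripper": -1},
  {"dx": 0,"dy": 234,"dz": 7,"rx": -1.7,"ry": 0,"rz": 0,"gripper": -1},
  {"dx": 0,"dy": 272,"dz": 7,"rx": -1.7,"ry": 0,"rz": 0,"gripper": -1},
  {"dx": 0,"dy": 303,"dz": 7,"rx": -1.7,"ry": 0,"rz": 0,"gripper": -1},
])

```text
t: 15.22
tool_pos: [488.2, 221.1, 190.5]
orientation: [-0.147, 1.566, 0.147]
ft_force: [1.2, -0.8, -4.4]
opening: 0.696
```

```bash
python3 -c "
from h import *
plan([((472.5,267,42),10.7)])"
```

```text
(472.5, 267, 42) 10.7 -> d [148.5  48.1  -6.8] w [ 0. -0. -0.]
```

>>> servo_tool([
  {"dx": 5,"dy": 25,"dz": -3,"rx": 0,"ry": 0,"rz": 0,"gripper": -1},
  {"dx": 15,"dy": 40,"dz": -7,"rx": 0,"ry": 0,"rz": 0,"gripper": -1},
  {"dx": 40,"dy": 48,"dz": -7,"rx": 0,"ry": 0,"rz": 0,"gripper": -1},
  {"dx": 70,"dy": 48,"dz": -7,"rx": 0,"ry": 0,"rz": 0,"gripper": -1},
  {"dx": 100,"dy": 48,"dz": -7,"rx": 0,"ry": 0,"rz": 0,"gripper": -1},
  {"dx": 125,"dy": 48,"dz": -7,"rx": 0,"ry": 0,"rz": 0,"gripper": -1},
  {"dx": 138,"dy": 48,"dz": -7,"rx": 0,"ry": 0,"rz": 0,"gripper": -1},
  {"dx": 143,"dy": 48,"dz": -7,"rx": 0,"ry": 0,"rz": 0,"gripper": -1},
])

```text
t: 15.88
tool_pos: [471.9, 263.8, 45.3]
orientation: [-0.148, 1.57, 0.146]
ft_force: [-1.6, -0.9, -3.7]
opening: 0.695
```

>>> servo_tool([
  {"dx": 0.5,"dy": 0,"dz": 0,"rx": 0,"ry": 0,"rz": 0,"gripper": -1},
  {"dx": 1,"dy": 0,"dz": 0,"rx": 0,"ry": 0,"rz": 0,"gripper": -1},
  {"dx": 1.5,"dy": 0,"dz": 0,"rx": 0,"ry": 0,"rz": 0,"gripper": -1},
  {"dx": 2,"dy": 0,"dz": 0,"rx": 0,"ry": 0,"rz": 0,"gripper": -1},
  {"dx": 2.5,"dy": 0,"dz": 0,"rx": 0,"ry": 0,"rz": 0,"gripper": -1},
  {"dx": 3,"dy": 0,"dz": 0,"rx": 0,"ry": 0,"rz": 0,"gripper": -1},
  {"dx": 3,"dy": 0,"dz": 0,"rx": 0,"ry": 0,"rz": 0,"gripper": -1},
  {"dx": 3,"dy": 0,"dz": 0,"rx": 0,"ry": 0,"rz": 0,"gripper": -1},
])

```text
t: 16.55
tool_pos: [473.7, 264.6, 45.0]
orientation: [-0.147, 1.566, 0.147]
ft_force: [-0.1, -0.3, -3.7]
opening: 0.698
```

>>> servo_tool([
  {"dx": 1,"dy": 0,"dz": 0,"rx": 0,"ry": 0,"rz": 0,"gripper": -1},
  {"dx": 2,"dy": 0,"dz": 0,"rx": 0,"ry": 0,"rz": 0,"gripper": -1},
  {"dx": 2.5,"dy": 0,"dz": 0,"rx": 0,"ry": 0,"rz": 0,"gripper": -1},
  {"dx": 3,"dy": 0,"dz": 0,"rx": 0,"ry": 0,"rz": 0,"gripper": -1},
  {"dx": 3,"dy": 0,"dz": 0,"rx": 0,"ry": 0,"rz": 0,"gripper": -1},
  {"dx": 3,"dy": 0,"dz": 0,"rx": 0,"ry": 0,"rz": 0,"gripper": -1},
  {"dx": 3,"dy": 0,"dz": 0,"rx": 0,"ry": 0,"rz": 0,"gripper": -1},
  {"dx": 3,"dy": 0,"dz": 0,"rx": 0,"ry": 0,"rz": 0,"gripper": -1},
])

```text
t: 17.22
tool_pos: [473.6, 264.6, 41.8]
orientation: [-0.147, 1.566, 0.147]
ft_force: [0.6, 0.7, -3.8]
opening: 0.695
```

>>> servo_tool([
  {"dx": 0.5,"dy": 0,"dz": 0,"rx": 0,"ry": 0,"rz": 0,"gripper": -1},
  {"dx": 0.8,"dy": 0,"dz": 0,"rx": 0,"ry": 0,"rz": 0,"gripper": -1},
  {"dx": 0.8,"dy": 0,"dz": 0,"rx": 0,"ry": 0,"rz": 0,"gripper": -1},
  {"dx": 0.8,"dy": 0,"dz": 0,"rx": 0,"ry": 0,"rz": 0,"gripper": -1},
  {"dx": 0.8,"dy": 0,"dz": 0,"rx": 0,"ry": 0,"rz": 0,"gripper": -1},
  {"dx": 0.8,"dy": 0,"dz": 0,"rx": 0,"ry": 0,"rz": 0,"gripper": -1},
  {"dx": 0.8,"dy": 0,"dz": 0,"rx": 0,"ry": 0,"rz": 0,"gripper": -1},
  {"dx": 0.8,"dy": 0,"dz": 0,"rx": 0,"ry": 0,"rz": 0,"gripper": -1},
])

```text
t: 17.88
tool_pos: [473.6, 264.7, 41.1]
orientation: [-0.147, 1.566, 0.147]
ft_force: [-2.2, 1.4, 3.5]
opening: 0.697
```

Contact. I'll release and retreat, then look.

>>> servo_tool([
  {"dx": 0.2,"dy": 0,"dz": 0,"rx": 0,"ry": 0,"rz": 0,"gripper": -1},
  {"dx": 0,"dy": 0,"dz": 0,"rx": 0,"ry": 0,"rz": 0,"gripper": 0.45},
  {"dx": 0,"dy": 0,"dz": 0,"rx": 0,"ry": 0,"rz": 0,"gripper": 0.6},
  {"dx": 0,"dy": 0,"dz": 0,"rx": 0,"ry": 0,"rz": 0,"gripper": 0.8},
  {"dx": 0,"dy": 0,"dz": 0,"rx": 0,"ry": 0,"rz": 0,"gripper": 1},
  {"dx": 0,"dy": 0,"dz": 0,"rx": 0,"ry": 0,"rz": 0,"gripper": 1},
  {"dx": 0,"dy": 0,"dz": 0,"rx": 0,"ry": 0,"rz": 0,"gripper": 1},
  {"dx": 0,"dy": 0,"dz": 0,"rx": 0,"ry": 0,"rz": 0,"gripper": 1},
])

```text
t: 18.55
tool_pos: [473.6, 264.6, 41.0]
orientation: [-0.147, 1.566, 0.147]
ft_force: [0.1, 0.1, 0.1]
opening: 1.0
```

>>> servo_tool([
  {"dx": -15,"dy": 0,"dz": 0,"rx": 0,"ry": 0,"rz": 0,"gripper": 1},
  {"dx": -40,"dy": 0,"dz": 0,"rx": 0,"ry": 0,"rz": 0,"gripper": 1},
  {"dx": -75,"dy": 0,"dz": 0,"rx": 0,"ry": 0,"rz": 0,"gripper": 1},
  {"dx": -110,"dy": 0,"dz": 0,"rx": 0,"ry": 0,"rz": 0,"gripper": 1},
  {"dx": -145,"dy": 0,"dz": 0,"rx": 0,"ry": 0,"rz": 0,"gripper": 1},
  {"dx": -180,"dy": 0,"dz": 0,"rx": 0,"ry": 0,"rz": 0,"gripper": 1},
  {"dx": -190,"dy": 0,"dz": 0,"rx": 0,"ry": 0,"rz": 0,"gripper": 1},
  {"dx": -190,"dy": 0,"dz": 0,"rx": 0,"ry": 0,"rz": 0,"gripper": 1},
])

```text
t: 19.22
tool_pos: [475.1, 265.4, 234.2]
orientation: [-0.145, 1.561, 0.148]
ft_force: [0.7, -0.0, -0.2]
opening: 0.999
```

```bash
python3 -c "
from h import *
plan([((540,0,230),60),((500,-230,230),97.7),((520,-50,230),-30),((480,-300,230),-82.3)])"
```

```text
(540, 0, 230) 60 -> d [   3.9 -272.8   14.4] w [-49.3   0.3   0.1]
(500, -230, 230) 97.7 -> d [   0.   -80.4 -219.2] w [-37.7  -0.   -0. ]
(520, -50, 230) -30 -> d [  0.  -43.9 175.7] w [127.7   0.    0. ]
(480, -300, 230) -82.3 -> d [   0.  -236.5   90.4] w [52.3  0.   0. ]
```

```bash
python3 -c "
from h import *
plan([((520,-20,230),-35),((472,-324.5,230),-82)])"
```

```text
(520, -20, 230) -35 -> d [   3.7 -288.7   -9. ] w [45.7  0.3 -0.2]
(472, -324.5, 230) -82 -> d [   0.  -277.   135.3] w [47.  0. -0.]
```

>>> servo_tool([
  {"dx": 3,"dy": -289,"dz": -9,"rx": 45.7,"ry": 0.3,"rz": -0.2,"gripper": 1},
  {"dx": 3,"dy": -289,"dz": -9,"rx": 45.7,"ry": 0.3,"rz": -0.2,"gripper": 1},
  {"dx": 3,"dy": -289,"dz": -9,"rx": 45.7,"ry": 0.3,"rz": -0.2,"gripper": 1},
  {"dx": 3,"dy": -289,"dz": -9,"rx": 45.7,"ry": 0.3,"rz": -0.2,"gripper": 1},
  {"dx": 3,"dy": -289,"dz": -9,"rx": 45.7,"ry": 0.3,"rz": -0.2,"gripper": 1},
  {"dx": 3,"dy": -289,"dz": -9,"rx": 45.7,"ry": 0.3,"rz": -0.2,"gripper": 1},
  {"dx": 3,"dy": -289,"dz": -9,"rx": 45.7,"ry": 0.3,"rz": -0.2,"gripper": 1},
  {"dx": 3,"dy": -289,"dz": -9,"rx": 45.7,"ry": 0.3,"rz": -0.2,"gripper": 1},
])

```text
t: 19.88
tool_pos: [518.7, -26.8, 226.6]
orientation: [0.48, 1.521, -0.489]
ft_force: [-0.3, -0.3, 0.8]
opening: 1.0
```

>>> servo_tool([
  {"dx": 0,"dy": -277,"dz": 135,"rx": 47,"ry": 0,"rz": 0,"gripper": 1},
  {"dx": 0,"dy": -277,"dz": 135,"rx": 47,"ry": 0,"rz": 0,"gripper": 1},
  {"dx": 0,"dy": -277,"dz": 135,"rx": 47,"ry": 0,"rz": 0,"gripper": 1},
  {"dx": 0,"dy": -277,"dz": 135,"rx": 47,"ry": 0,"rz": 0,"gripper": 1},
  {"dx": 0,"dy": -277,"dz": 135,"rx": 47,"ry": 0,"rz": 0,"gripper": 1},
  {"dx": 0,"dy": -277,"dz": 135,"rx": 47,"ry": 0,"rz": 0,"gripper": 1},
  {"dx": 0,"dy": -277,"dz": 135,"rx": 47,"ry": 0,"rz": 0,"gripper": 1},
  {"dx": 0,"dy": -277,"dz": 135,"rx": 47,"ry": 0,"rz": 0,"gripper": 1},
])

```text
t: 20.55
tool_pos: [468.8, -329.6, 227.4]
orientation: [1.106, 1.273, -1.117]
ft_force: [-1.3, -0.2, -0.0]
opening: 1.004
```

```bash
python3 -c "
from h import *
p=pose();im=capture('wrist')
cv2.imwrite('pics/s4.png',cv2.resize(capture('side')[:,:,::-1][230:384,180:380],None,fx=3,fy=3))
pp=pose();im=capture('wrist');
cv2.imwrite('pics/w4.png',im[:,:,::-1])
cv2.imwrite('pics/w4z.png',im[80:280,150:350,::-1].repeat(3,0).repeat(3,1))
print(p,pp); c=get_calibration('wrist')
print('valve',proj(c,[[472,-324.5,55]],pp).round(1))
plan([((472,-324.5,20),-82)])"
```

```text
(array([ 468.78314116, -329.62700669,  227.44733321]), array([ 1.10612491,  1.27253969, -1.11691225])) (array([ 469.02763804, -328.14061108,  227.27459745]), array([ 1.10376256,  1.27494035, -1.11381134]))
valve [[245.4 171.8]]
(472, -324.5, 20) -82 -> d [207.3   4.6  -1.4] w [-0.1 -0.   0.4]
```

View pics/w4z.png

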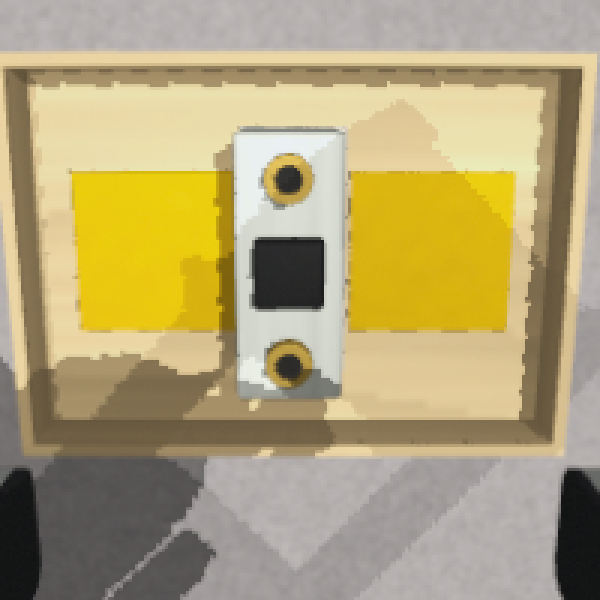

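View pics/s4.png

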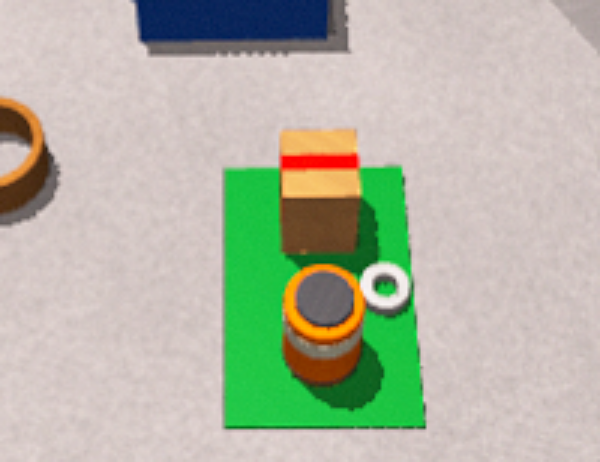

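```bash
python3 -c "
from h import *
c=get_calibration('wrist')
p=(np.array([ 469.02763804, -328.14061108,  227.27459745]), np.array([ 1.10376256,  1.27494035, -1.11381134]))
f=lambda P:(np.array(P)+.5)/3-.5+[150,80]
v=onplane(c,f([(235,130),(345,130),(342,398),(239,398)]),55,p);print('valve',v.round(1),v.mean(0))
# port centre lines
print('ports',onplane(c,f([(289,180),(289,366)]),63,p).round(1))
L=onplane(c,f([(72,172),(80,330)]),5,p);R=onplane(c,f([(515,172),(505,330)]),5,p)
print(L.round(1),R.round(1));m=(L.mean(0)+R.mean(0))/2;print('tray c',m, np.linalg.norm(L.mean(0)-R.mean(0)))
d=L.mean(0)-R.mean(0);print('yaw',np.degrees(np.arctan2(d[1],d[0]))-90)
p2=pose();print(p2);plan([((472,-324.5,20),-82)])
"
```

```text
valve [[ 521.5 -299.4   55. ]
 [ 526.7 -337.7   55. ]
 [ 428.1 -351.4   55. ]
 [ 422.8 -312.5   55. ]] [ 474.77325389 -325.25141972   55.        ]
ports [[ 507.5 -320.5   63. ]
 [ 440.5 -329.4   63. ]]
[[ 493.6 -231.4    5. ]
 [ 426.5 -239.5    5. ]] [[ 518.3 -412.9    5. ]
 [ 451.2 -422.     5. ]]
tray c [ 472.3952934  -326.43587859    5.        ] 183.60224327569324
yaw 7.733423506867425
(array([ 469.16383503, -326.30459284,  227.27886852]), array([ 1.10338593,  1.27628501, -1.11277621]))
(472, -324.5, 20) -82 -> d [207.3   4.6  -1.4] w [-0.1 -0.   0.4]
```

The wrist view puts the tray centre at (472.4,-326.4), which agrees with the top camera, and the yellow squares match too. I take the valve at about (473.5,-325) with yaw 7.7, and the side view shows both items upright on the mat.

```bash
python3 -c "
from h import *
print(pose());plan([((473.5,-325,110),-82.3),((473.5,-325,16),-82.3)])"
```

```text
(array([ 469.16383503, -326.30459284,  227.27886852]), array([ 1.10338593,  1.27628501, -1.11277621]))
(473.5, -325, 110) -82.3 -> d [117.2   5.4  -0.7] w [ 0.2 -0.   0.4]
(473.5, -325, 16) -82.3 -> d [94.  0.  0.] w [-0.  0.  0.]
```

>>> servo_tool([
  {"dx": 40,"dy": 3,"dz": 0,"rx": 0,"ry": 0,"rz": 0,"gripper": 1},
  {"dx": 80,"dy": 3,"dz": 0,"rx": 0,"ry": 0,"rz": 0,"gripper": 1},
  {"dx": 110,"dy": 3,"dz": 0,"rx": 0,"ry": 0,"rz": 0,"gripper": 1},
  {"dx": 117,"dy": 3,"dz": 0,"rx": 0,"ry": 0,"rz": 0,"gripper": 1},
  {"dx": 117,"dy": 3,"dz": 0,"rx": 0,"ry": 0,"rz": 0,"gripper": 1},
  {"dx": 117,"dy": 3,"dz": 0,"rx": 0,"ry": 0,"rz": 0,"gripper": 1},
  {"dx": 117,"dy": 3,"dz": 0,"rx": 0,"ry": 0,"rz": 0,"gripper": 1},
  {"dx": 117,"dy": 3,"dz": 0,"rx": 0,"ry": 0,"rz": 0,"gripper": 1},
])

```text
t: 21.37
tool_pos: [473.6, -325.8, 113.8]
orientation: [1.101, 1.272, -1.11]
ft_force: [-0.7, 0.0, -0.2]
opening: 0.996
```

```bash
python3 -c "
from h import *
p=pose();im=capture('wrist');cv2.imwrite('pics/w5.png',im[:,:,::-1]);print(p)
print(proj(get_calibration('wrist'),[[473.5,-325,63]],p))
plan([((473.5,-325,16),-82.3)])"
```

```text
(array([ 473.59150483, -325.75578152,  113.83074728]), array([ 1.10093298,  1.27205873, -1.10973866]))
[[247.06112827 211.37196231]]
(473.5, -325, 16) -82.3 -> d [97.7  0.6 -1.1] w [0.3 0.2 0.2]
```

View pics/w5.png

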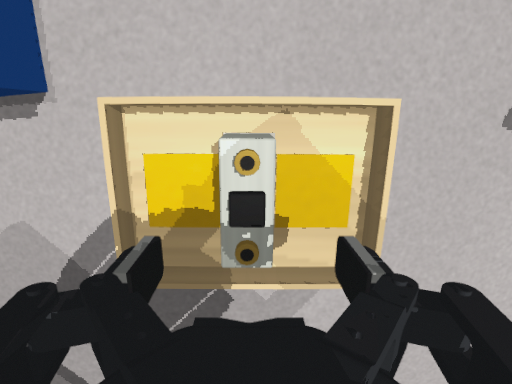

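The cap is at (247,209), close to my predicted (247,211), so the tool is centred. I'll descend and grip across the 40 mm width.

>>> servo_tool([
  {"dx": 25,"dy": 0,"dz": -0.5,"rx": 0,"ry": 0,"rz": 0,"gripper": 1},
  {"dx": 50,"dy": 0,"dz": -0.5,"rx": 0,"ry": 0,"rz": 0,"gripper": 1},
  {"dx": 70,"dy": 0,"dz": -0.5,"rx": 0,"ry": 0,"rz": 0,"gripper": 1},
  {"dx": 84,"dy": 0,"dz": -0.5,"rx": 0,"ry": 0,"rz": 0,"gripper": 1},
  {"dx": 92,"dy": 0,"dz": -0.5,"rx": 0,"ry": 0,"rz": 0,"gripper": 1},
  {"dx": 96,"dy": 0,"dz": -0.5,"rx": 0,"ry": 0,"rz": 0,"gripper": 1},
  {"dx": 96,"dy": 0,"dz": -0.5,"rx": 0,"ry": 0,"rz": 0,"gripper": 1},
  {"dx": 96,"dy": 0,"dz": -0.5,"rx": 0,"ry": 0,"rz": 0,"gripper": 1},
])

```text
t: 22.08
tool_pos: [472.3, -325.3, 16.8]
orientation: [1.101, 1.274, -1.11]
ft_force: [1.0, -0.6, 1.0]
opening: 1.003
```

>>> servo_tool([
  {"dx": 0,"dy": 0,"dz": 0,"rx": 0,"ry": 0,"rz": 0,"gripper": 0.5},
  {"dx": 0,"dy": 0,"dz": 0,"rx": 0,"ry": 0,"rz": 0,"gripper": 0.1},
  {"dx": 0,"dy": 0,"dz": 0,"rx": 0,"ry": 0,"rz": 0,"gripper": 0},
  {"dx": 0,"dy": 0,"dz": 0,"rx": 0,"ry": 0,"rz": 0,"gripper": -1},
  {"dx": 0,"dy": 0,"dz": 0,"rx": 0,"ry": 0,"rz": 0,"gripper": -1},
  {"dx": 0,"dy": 0,"dz": 0,"rx": 0,"ry": 0,"rz": 0,"gripper": -1},
  {"dx": 0,"dy": 0,"dz": 0,"rx": 0,"ry": 0,"rz": 0,"gripper": -1},
  {"dx": 0,"dy": 0,"dz": 0,"rx": 0,"ry": 0,"rz": 0,"gripper": -1},
])

```text
t: 22.75
tool_pos: [472.2, -325.2, 16.6]
orientation: [1.101, 1.274, -1.11]
ft_force: [-1.6, 0.5, 8.6]
opening: 0.46
```

>>> servo_tool([
  {"dx": -2,"dy": 0,"dz": 0,"rx": 0,"ry": 0,"rz": 0,"gripper": -1},
  {"dx": -8,"dy": 0,"dz": 0,"rx": 0,"ry": 0,"rz": 0,"gripper": -1},
  {"dx": -25,"dy": 0,"dz": 0,"rx": 0,"ry": 0,"rz": 0,"gripper": -1},
  {"dx": -50,"dy": 0,"dz": 0,"rx": 0,"ry": 0,"rz": 0,"gripper": -1},
  {"dx": -80,"dy": 0,"dz": 0,"rx": 0,"ry": 0,"rz": 0,"gripper": -1},
  {"dx": -115,"dy": 0,"dz": 0,"rx": 0,"ry": 0,"rz": 0,"gripper": -1},
  {"dx": -145,"dy": 0,"dz": 0,"rx": 0,"ry": 0,"rz": 0,"gripper": -1},
  {"dx": -160,"dy": 0,"dz": 0,"rx": 0,"ry": 0,"rz": 0,"gripper": -1},
])

```text
t: 23.42
tool_pos: [473.7, -325.2, 180.0]
orientation: [1.101, 1.271, -1.11]
ft_force: [2.0, -0.8, -4.0]
opening: 0.456
```

```bash
python3 -c "
from h import *
plan([((604,-38,190),-79),((604,-38,22),-79)])"
```

```text
(604, -38, 190) -79 -> d [ -11.7  169.  -266.2] w [-3.   0.2  0.2]
(604, -38, 22) -79 -> d [168.   0.  -0.] w [0. 0. 0.]
```

>>> servo_tool([
  {"dx": -12,"dy": 15,"dz": -24,"rx": -1,"ry": 0,"rz": 0,"gripper": -1},
  {"dx": -12,"dy": 37,"dz": -58,"rx": -2,"ry": 0,"rz": 0,"gripper": -1},
  {"dx": -12,"dy": 59,"dz": -93,"rx": -3,"ry": 0,"rz": 0,"gripper": -1},
  {"dx": -12,"dy": 81,"dz": -128,"rx": -3,"ry": 0,"rz": 0,"gripper": -1},
  {"dx": -12,"dy": 103,"dz": -163,"rx": -3,"ry": 0,"rz": 0,"gripper": -1},
  {"dx": -12,"dy": 125,"dz": -198,"rx": -3,"ry": 0.2,"rz": 0.2,"gripper": -1},
  {"dx": -12,"dy": 147,"dz": -233,"rx": -3,"ry": 0.2,"rz": 0.2,"gripper": -1},
  {"dx": -12,"dy": 169,"dz": -266,"rx": -3,"ry": 0.2,"rz": 0.2,"gripper": -1},
])

```text
t: 24.08
tool_pos: [603.1, -35.3, 186.8]
orientation: [1.066, 1.298, -1.068]
ft_force: [0.2, -0.7, -4.0]
opening: 0.461
```

>>> servo_tool([
  {"dx": 0,"dy": 0,"dz": 0,"rx": 0,"ry": 0,"rz": 0,"gripper": -1},
  {"dx": 0,"dy": 0,"dz": 0,"rx": 0,"ry": 0,"rz": 0,"gripper": -1},
  {"dx": 0,"dy": 0,"dz": 0,"rx": 0,"ry": 0,"rz": 0,"gripper": -1},
  {"dx": 0,"dy": 0,"dz": 0,"rx": 0,"ry": 0,"rz": 0,"gripper": -1},
  {"dx": 0,"dy": 0,"dz": 0,"rx": 0,"ry": 0,"rz": 0,"gripper": -1},
  {"dx": 0,"dy": 0,"dz": 0,"rx": 0,"ry": 0,"rz": 0,"gripper": -1},
  {"dx": 0,"dy": 0,"dz": 0,"rx": 0,"ry": 0,"rz": 0,"gripper": -1},
  {"dx": 0,"dy": 0,"dz": 0,"rx": 0,"ry": 0,"rz": 0,"gripper": -1},
])

```text
t: 24.75
tool_pos: [603.0, -38.2, 186.6]
orientation: [1.067, 1.297, -1.068]
ft_force: [-0.1, 0.0, -4.3]
opening: 0.461
```

```bash
python3 -c "
from h import *
p=pose();im=capture('wrist');cv2.imwrite('pics/w6.png',im[:,:,::-1]);print(p)
c=get_calibration('wrist')
a=np.radians(11);ex=np.array([np.cos(a),np.sin(a)]);ey=np.array([-np.sin(a),np.cos(a)])
for sx,sy in((1,1),(1,-1)): print('rim',proj(c,[[*(np.array([599.8,-16.6])+85*sx*ex+112.5*sy*ey),70]],p).round())
print('box',proj(c,[[567.4,53.6,45]],p).round())
plan([((604,-38,22),-79)])"
```

```text
(array([603.03440009, -38.2041863 , 186.6247283 ]), array([ 1.06734092,  1.29695303, -1.06804448]))
rim [[93. 92.]]
rim [[355.  90.]]
box [[154. 199.]]
(604, -38, 22) -79 -> d [164.6   1.3   0.5] w [-0.  -0.1  0.1]
```

View pics/w6.png

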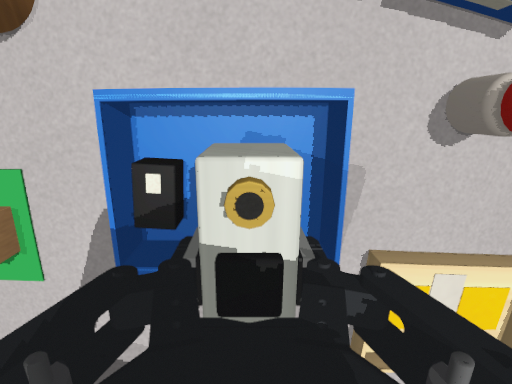

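The rim corners are at (95,90) and (353,88) as predicted, and the valve is held level with its ports up, to the right of the box. I'll lower it.

>>> servo_tool([
  {"dx": 20,"dy": 1,"dz": 0.5,"rx": 0,"ry": 0,"rz": 0,"gripper": -1},
  {"dx": 50,"dy": 1,"dz": 0.5,"rx": 0,"ry": 0,"rz": 0,"gripper": -1},
  {"dx": 80,"dy": 1,"dz": 0.5,"rx": 0,"ry": 0,"rz": 0,"gripper": -1},
  {"dx": 110,"dy": 1,"dz": 0.5,"rx": 0,"ry": 0,"rz": 0,"gripper": -1},
  {"dx": 135,"dy": 1,"dz": 0.5,"rx": 0,"ry": 0,"rz": 0,"gripper": -1},
  {"dx": 150,"dy": 1,"dz": 0.5,"rx": 0,"ry": 0,"rz": 0,"gripper": -1},
  {"dx": 160,"dy": 1,"dz": 0.5,"rx": 0,"ry": 0,"rz": 0,"gripper": -1},
  {"dx": 163,"dy": 1,"dz": 0.5,"rx": 0,"ry": 0,"rz": 0,"gripper": -1},
])

```text
t: 25.47
tool_pos: [603.0, -37.7, 22.0]
orientation: [1.066, 1.299, -1.069]
ft_force: [-0.4, -1.5, -4.4]
opening: 0.46
```

>>> servo_tool([
  {"dx": 0.5,"dy": 0,"dz": 0,"rx": 0,"ry": 0,"rz": 0,"gripper": -1},
  {"dx": 1,"dy": 0,"dz": 0,"rx": 0,"ry": 0,"rz": 0,"gripper": -1},
  {"dx": 1.5,"dy": 0,"dz": 0,"rx": 0,"ry": 0,"rz": 0,"gripper": -1},
  {"dx": 2,"dy": 0,"dz": 0,"rx": 0,"ry": 0,"rz": 0,"gripper": -1},
  {"dx": 2.5,"dy": 0,"dz": 0,"rx": 0,"ry": 0,"rz": 0,"gripper": -1},
  {"dx": 3,"dy": 0,"dz": 0,"rx": 0,"ry": 0,"rz": 0,"gripper": -1},
  {"dx": 3,"dy": 0,"dz": 0,"rx": 0,"ry": 0,"rz": 0,"gripper": -1},
  {"dx": 3,"dy": 0,"dz": 0,"rx": 0,"ry": 0,"rz": 0,"gripper": -1},
])

```text
t: 26.13
tool_pos: [603.8, -37.6, 20.7]
orientation: [1.067, 1.297, -1.067]
ft_force: [0.1, 0.1, -4.6]
opening: 0.459
```

>>> servo_tool([
  {"dx": 1,"dy": 0,"dz": 0,"rx": 0,"ry": 0,"rz": 0,"gripper": -1},
  {"dx": 2,"dy": 0,"dz": 0,"rx": 0,"ry": 0,"rz": 0,"gripper": -1},
  {"dx": 2.5,"dy": 0,"dz": 0,"rx": 0,"ry": 0,"rz": 0,"gripper": -1},
  {"dx": 3,"dy": 0,"dz": 0,"rx": 0,"ry": 0,"rz": 0,"gripper": -1},
  {"dx": 3,"dy": 0,"dz": 0,"rx": 0,"ry": 0,"rz": 0,"gripper": -1},
  {"dx": 3,"dy": 0,"dz": 0,"rx": 0,"ry": 0,"rz": 0,"gripper": -1},
  {"dx": 3,"dy": 0,"dz": 0,"rx": 0,"ry": 0,"rz": 0,"gripper": -1},
  {"dx": 3,"dy": 0,"dz": 0,"rx": 0,"ry": 0,"rz": 0,"gripper": -1},
])

```text
t: 26.8
tool_pos: [603.8, -37.6, 17.6]
orientation: [1.067, 1.297, -1.067]
ft_force: [-0.2, 0.1, -3.3]
opening: 0.459
```

>>> servo_tool([
  {"dx": 0.5,"dy": 0,"dz": 0,"rx": 0,"ry": 0,"rz": 0,"gripper": -1},
  {"dx": 0.8,"dy": 0,"dz": 0,"rx": 0,"ry": 0,"rz": 0,"gripper": -1},
  {"dx": 0.8,"dy": 0,"dz": 0,"rx": 0,"ry": 0,"rz": 0,"gripper": -1},
  {"dx": 0.8,"dy": 0,"dz": 0,"rx": 0,"ry": 0,"rz": 0,"gripper": -1},
  {"dx": 0.8,"dy": 0,"dz": 0,"rx": 0,"ry": 0,"rz": 0,"gripper": -1},
  {"dx": 0.8,"dy": 0,"dz": 0,"rx": 0,"ry": 0,"rz": 0,"gripper": -1},
  {"dx": 0.8,"dy": 0,"dz": 0,"rx": 0,"ry": 0,"rz": 0,"gripper": -1},
  {"dx": 0.8,"dy": 0,"dz": 0,"rx": 0,"ry": 0,"rz": 0,"gripper": -1},
])

```text
t: 27.47
tool_pos: [603.8, -37.6, 16.8]
orientation: [1.067, 1.297, -1.067]
ft_force: [0.1, 1.2, -2.8]
opening: 0.46
```

>>> servo_tool([
  {"dx": 0.3,"dy": 0,"dz": 0,"rx": 0,"ry": 0,"rz": 0,"gripper": -1},
  {"dx": 0.6,"dy": 0,"dz": 0,"rx": 0,"ry": 0,"rz": 0,"gripper": -1},
  {"dx": 0.8,"dy": 0,"dz": 0,"rx": 0,"ry": 0,"rz": 0,"gripper": -1},
  {"dx": 0.8,"dy": 0,"dz": 0,"rx": 0,"ry": 0,"rz": 0,"gripper": -1},
  {"dx": 0.8,"dy": 0,"dz": 0,"rx": 0,"ry": 0,"rz": 0,"gripper": -1},
  {"dx": 0.8,"dy": 0,"dz": 0,"rx": 0,"ry": 0,"rz": 0,"gripper": -1},
  {"dx": 0.8,"dy": 0,"dz": 0,"rx": 0,"ry": 0,"rz": 0,"gripper": -1},
  {"dx": 0.8,"dy": 0,"dz": 0,"rx": 0,"ry": 0,"rz": 0,"gripper": -1},
])

```text
t: 28.13
tool_pos: [603.9, -37.6, 16.6]
orientation: [1.067, 1.297, -1.067]
ft_force: [-3.2, 1.0, 8.9]
opening: 0.46
```

>>> servo_tool([
  {"dx": 0,"dy": 0,"dz": 0,"rx": 0,"ry": 0,"rz": 0,"gripper": -1},
  {"dx": 0,"dy": 0,"dz": 0,"rx": 0,"ry": 0,"rz": 0,"gripper": 0},
  {"dx": 0,"dy": 0,"dz": 0,"rx": 0,"ry": 0,"rz": 0,"gripper": 0.2},
  {"dx": 0,"dy": 0,"dz": 0,"rx": 0,"ry": 0,"rz": 0,"gripper": 0.4},
  {"dx": 0,"dy": 0,"dz": 0,"rx": 0,"ry": 0,"rz": 0,"gripper": 0.4},
  {"dx": 0,"dy": 0,"dz": 0,"rx": 0,"ry": 0,"rz": 0,"gripper": 0.4},
  {"dx": 0,"dy": 0,"dz": 0,"rx": 0,"ry": 0,"rz": 0,"gripper": 0.4},
  {"dx": 0,"dy": 0,"dz": 0,"rx": 0,"ry": 0,"rz": 0,"gripper": 0.4},
])

```text
t: 28.8
tool_pos: [603.7, -37.6, 15.9]
orientation: [1.067, 1.297, -1.067]
ft_force: [-0.0, -1.2, 0.7]
opening: 0.694
```

>>> servo_tool([
  {"dx": -15,"dy": 0,"dz": 0,"rx": 0,"ry": 0,"rz": 0,"gripper": 0.4},
  {"dx": -40,"dy": 0,"dz": 0,"rx": 0,"ry": 0,"rz": 0,"gripper": 0.4},
  {"dx": -75,"dy": 0,"dz": 0,"rx": 0,"ry": 0,"rz": 0,"gripper": 0.4},
  {"dx": -110,"dy": 0,"dz": 0,"rx": 0,"ry": 0,"rz": 0,"gripper": 0.4},
  {"dx": -145,"dy": 0,"dz": 0,"rx": 0,"ry": 0,"rz": 0,"gripper": 0.4},
  {"dx": -180,"dy": 0,"dz": 0,"rx": 0,"ry": 0,"rz": 0,"gripper": 1},
  {"dx": -210,"dy": 0,"dz": 0,"rx": 0,"ry": 0,"rz": 0,"gripper": 1},
  {"dx": -214,"dy": 0,"dz": 0,"rx": 0,"ry": 0,"rz": 0,"gripper": 1},
])

```text
t: 29.47
tool_pos: [606.8, -38.3, 235.7]
orientation: [1.069, 1.291, -1.063]
ft_force: [0.9, -1.3, 1.1]
opening: 0.997
```

```bash
python3 -c "
from h import *
p=pose();im=capture('wrist');cv2.imwrite('pics/w7.png',im[:,:,::-1]);print(p)
plan([((535,190,230),-40),((473.6,265,230),10.7)])"
```

```text
(array([606.80727261, -38.25972356, 235.66827616]), array([ 1.06907995,  1.29076723, -1.06289308]))
(535, 190, 230) -40 -> d [   3.9  -26.4 -237.6] w [-39.    0.   -0.2]
(473.6, 265, 230) 10.7 -> d [  0.   18.  -95.2] w [-50.7   0.    0. ]
```

View pics/w7.png

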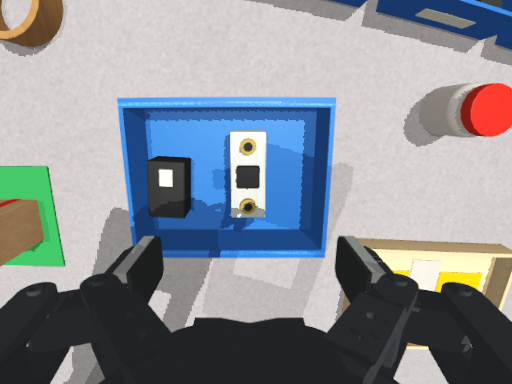

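The valve block lies flat with its ports up at (248,175), next to the undisturbed black box at (170,187). Next I'll return the carton.

>>> servo_tool([
  {"dx": 4,"dy": -26,"dz": -238,"rx": -39,"ry": 0,"rz": -0.2,"gripper": 1},
  {"dx": 4,"dy": -26,"dz": -238,"rx": -39,"ry": 0,"rz": -0.2,"gripper": 1},
  {"dx": 4,"dy": -26,"dz": -238,"rx": -39,"ry": 0,"rz": -0.2,"gripper": 1},
  {"dx": 4,"dy": -26,"dz": -238,"rx": -39,"ry": 0,"rz": -0.2,"gripper": 1},
  {"dx": 4,"dy": -26,"dz": -238,"rx": -39,"ry": 0,"rz": -0.2,"gripper": 1},
  {"dx": 4,"dy": -26,"dz": -238,"rx": -39,"ry": 0,"rz": -0.2,"gripper": 1},
  {"dx": 4,"dy": -26,"dz": -238,"rx": -39,"ry": 0,"rz": -0.2,"gripper": 1},
  {"dx": 4,"dy": -26,"dz": -238,"rx": -39,"ry": 0,"rz": -0.2,"gripper": 1},
])

```text
t: 30.18
tool_pos: [532.2, 192.1, 225.4]
orientation: [0.542, 1.508, -0.547]
ft_force: [0.1, -0.8, 0.1]
opening: 1.0
```

>>> servo_tool([
  {"dx": 0,"dy": 18,"dz": -95,"rx": -50.7,"ry": 0,"rz": 0,"gripper": 1},
  {"dx": 0,"dy": 18,"dz": -95,"rx": -50.7,"ry": 0,"rz": 0,"gripper": 1},
  {"dx": 0,"dy": 18,"dz": -95,"rx": -50.7,"ry": 0,"rz": 0,"gripper": 1},
  {"dx": 0,"dy": 18,"dz": -95,"rx": -50.7,"ry": 0,"rz": 0,"gripper": 1},
  {"dx": 0,"dy": 18,"dz": -95,"rx": -50.7,"ry": 0,"rz": 0,"gripper": 1},
  {"dx": 0,"dy": 18,"dz": -95,"rx": -50.7,"ry": 0,"rz": 0,"gripper": 1},
  {"dx": 0,"dy": 18,"dz": -95,"rx": -50.7,"ry": 0,"rz": 0,"gripper": 1},
  {"dx": 0,"dy": 18,"dz": -95,"rx": -50.7,"ry": 0,"rz": 0,"gripper": 1},
])

```text
t: 30.85
tool_pos: [472.4, 264.4, 226.2]
orientation: [-0.151, 1.572, 0.151]
ft_force: [-0.1, -0.2, -0.3]
opening: 0.997
```

```bash
python3 -c "
from h import *
capture('top')
p=pose();im=capture('wrist');cv2.imwrite('pics/w8.png',im[:,:,::-1]);print(p)
print('carton',proj(get_calibration('wrist'),[[473.6,265,94]],p).round(1))
plan([((473.6,264.7,41),10.7)])"
```

```text
(array([472.38505796, 264.45672971, 226.25075835]), array([-0.1452085 ,  1.57252748,  0.14530607]))
carton [[250.7 183.5]]
(473.6, 264.7, 41) 10.7 -> d [185.3  -0.3   2.4] w [-0.3 -0.4 -0. ]
```

View pics/w8.png

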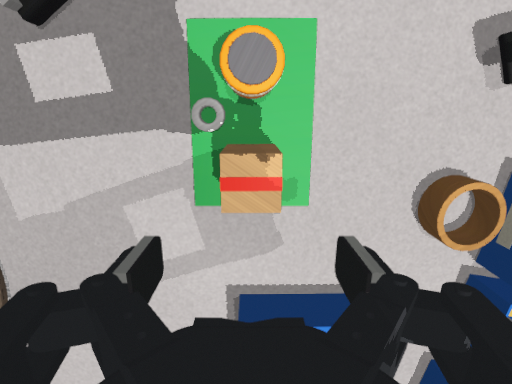

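The carton is at (251,183), as predicted.

>>> servo_tool([
  {"dx": 40,"dy": 0,"dz": 1.5,"rx": 0,"ry": 0,"rz": 0,"gripper": 1},
  {"dx": 75,"dy": 0,"dz": 1.5,"rx": 0,"ry": 0,"rz": 0,"gripper": 1},
  {"dx": 105,"dy": 0,"dz": 1.5,"rx": 0,"ry": 0,"rz": 0,"gripper": 1},
  {"dx": 130,"dy": 0,"dz": 1.5,"rx": 0,"ry": 0,"rz": 0,"gripper": 1},
  {"dx": 150,"dy": 0,"dz": 1.5,"rx": 0,"ry": 0,"rz": 0,"gripper": 1},
  {"dx": 168,"dy": 0,"dz": 1.5,"rx": 0,"ry": 0,"rz": 0,"gripper": 1},
  {"dx": 180,"dy": 0,"dz": 1.5,"rx": 0,"ry": 0,"rz": 0,"gripper": 1},
  {"dx": 185,"dy": 0,"dz": 1.5,"rx": 0,"ry": 0,"rz": 0,"gripper": 1},
])

```text
t: 31.62
tool_pos: [471.8, 264.9, 39.9]
orientation: [-0.143, 1.574, 0.143]
ft_force: [-0.2, -0.4, -1.1]
opening: 0.999
```

>>> servo_tool([
  {"dx": 0,"dy": 0,"dz": 0,"rx": 0,"ry": 0,"rz": 0,"gripper": 1},
  {"dx": 0,"dy": 0,"dz": 0,"rx": 0,"ry": 0,"rz": 0,"gripper": 0.6},
  {"dx": 0,"dy": 0,"dz": 0,"rx": 0,"ry": 0,"rz": 0,"gripper": 0.4},
  {"dx": 0,"dy": 0,"dz": 0,"rx": 0,"ry": 0,"rz": 0,"gripper": -1},
  {"dx": 0,"dy": 0,"dz": 0,"rx": 0,"ry": 0,"rz": 0,"gripper": -1},
  {"dx": 0,"dy": 0,"dz": 0,"rx": 0,"ry": 0,"rz": 0,"gripper": -1},
  {"dx": 0,"dy": 0,"dz": 0,"rx": 0,"ry": 0,"rz": 0,"gripper": -1},
  {"dx": 0,"dy": 0,"dz": 0,"rx": 0,"ry": 0,"rz": 0,"gripper": -1},
])

```text
t: 32.28
tool_pos: [473.1, 266.0, 42.9]
orientation: [-0.146, 1.57, 0.147]
ft_force: [-2.3, -1.4, 7.2]
opening: 0.697
```

>>> servo_tool([
  {"dx": -3,"dy": 0,"dz": 0,"rx": 0,"ry": 0,"rz": 0,"gripper": -1},
  {"dx": -10,"dy": 0,"dz": 0,"rx": 0,"ry": 0,"rz": 0,"gripper": -1},
  {"dx": -25,"dy": 0,"dz": 0,"rx": 0,"ry": 0,"rz": 0,"gripper": -1},
  {"dx": -45,"dy": 0,"dz": 0,"rx": 0,"ry": 0,"rz": 0,"gripper": -1},
  {"dx": -75,"dy": 0,"dz": 0,"rx": 0,"ry": 0,"rz": 0,"gripper": -1},
  {"dx": -105,"dy": 0,"dz": 0,"rx": 0,"ry": 0,"rz": 0,"gripper": -1},
  {"dx": -135,"dy": 0,"dz": 0,"rx": 0,"ry": 0,"rz": 0,"gripper": -1},
  {"dx": -150,"dy": 0,"dz": 0,"rx": 0,"ry": 0,"rz": 0,"gripper": -1},
])

```text
t: 32.95
tool_pos: [474.4, 266.3, 196.0]
orientation: [-0.145, 1.568, 0.148]
ft_force: [2.9, 0.2, -3.4]
opening: 0.697
```

```bash
python3 -c "
from h import *
plan([((535,-30,195),9),((500,-335,195),7.7),((479.8,-384,180),7.7)])"
```

```text
(535, -30, 195) 9 -> d [ 3.000e-01 -3.024e+02  4.600e+00] w [ 1.7 -0.1 -0.1]
(500, -335, 195) 7.7 -> d [  -0.  -295.8  -82.3] w [1.3 0.  0. ]
(479.8, -384, 180) 7.7 -> d [ 15.  -45.9 -26.6] w [0. 0. 0.]
```

>>> servo_tool([
  {"dx": 0,"dy": -30,"dz": 1,"rx": 0,"ry": 0,"rz": 0,"gripper": -1},
  {"dx": 0,"dy": -67,"dz": 2,"rx": 0,"ry": 0,"rz": 0,"gripper": -1},
  {"dx": 0,"dy": -106,"dz": 3,"rx": 0,"ry": 0,"rz": 0,"gripper": -1},
  {"dx": 0,"dy": -145,"dz": 4,"rx": 1,"ry": 0,"rz": 0,"gripper": -1},
  {"dx": 0,"dy": -184,"dz": 5,"rx": 1.7,"ry": 0,"rz": 0,"gripper": -1},
  {"dx": 0,"dy": -223,"dz": 5,"rx": 1.7,"ry": 0,"rz": 0,"gripper": -1},
  {"dx": 0,"dy": -262,"dz": 5,"rx": 1.7,"ry": 0,"rz": 0,"gripper": -1},
  {"dx": 0,"dy": -302,"dz": 5,"rx": 1.7,"ry": 0,"rz": 0,"gripper": -1},
])

```text
t: 33.62
tool_pos: [534.2, -31.8, 192.2]
orientation: [-0.123, 1.573, 0.124]
ft_force: [1.4, -0.2, -4.5]
opening: 0.691
```

>>> servo_tool([
  {"dx": 0,"dy": -38,"dz": -11,"rx": 0,"ry": 0,"rz": 0,"gripper": -1},
  {"dx": 0,"dy": -76,"dz": -22,"rx": 0,"ry": 0,"rz": 0,"gripper": -1},
  {"dx": 0,"dy": -114,"dz": -33,"rx": 0,"ry": 0,"rz": 0,"gripper": -1},
  {"dx": 0,"dy": -152,"dz": -44,"rx": 1.3,"ry": 0,"rz": 0,"gripper": -1},
  {"dx": 0,"dy": -190,"dz": -55,"rx": 1.3,"ry": 0,"rz": 0,"gripper": -1},
  {"dx": 0,"dy": -228,"dz": -66,"rx": 1.3,"ry": 0,"rz": 0,"gripper": -1},
  {"dx": 0,"dy": -266,"dz": -76,"rx": 1.3,"ry": 0,"rz": 0,"gripper": -1},
  {"dx": 0,"dy": -296,"dz": -82,"rx": 1.3,"ry": 0,"rz": 0,"gripper": -1},
])

```text
t: 34.28
tool_pos: [498.7, -338.0, 192.4]
orientation: [-0.105, 1.574, 0.105]
ft_force: [0.6, -0.1, -4.6]
opening: 0.697
```

>>> servo_tool([
  {"dx": 5,"dy": -20,"dz": -12,"rx": 0,"ry": 0,"rz": 0,"gripper": -1},
  {"dx": 10,"dy": -38,"dz": -22,"rx": 0,"ry": 0,"rz": 0,"gripper": -1},
  {"dx": 15,"dy": -46,"dz": -26,"rx": 0,"ry": 0,"rz": 0,"gripper": -1},
  {"dx": 15,"dy": -46,"dz": -26,"rx": 0,"ry": 0,"rz": 0,"gripper": -1},
  {"dx": 15,"dy": -46,"dz": -26,"rx": 0,"ry": 0,"rz": 0,"gripper": -1},
  {"dx": 15,"dy": -46,"dz": -26,"rx": 0,"ry": 0,"rz": 0,"gripper": -1},
  {"dx": 15,"dy": -46,"dz": -26,"rx": 0,"ry": 0,"rz": 0,"gripper": -1},
  {"dx": 15,"dy": -46,"dz": -26,"rx": 0,"ry": 0,"rz": 0,"gripper": -1},
])

```text
t: 34.95
tool_pos: [480.7, -383.4, 177.3]
orientation: [-0.106, 1.574, 0.107]
ft_force: [-0.2, -0.2, -4.4]
opening: 0.697
```

```bash
python3 -c "
from h import *
p=pose();im=capture('wrist');cv2.imwrite('pics/w9.png',im[:,:,::-1]);print(p)
plan([((479.8,-382.7,46),7.7)])"
```

```text
(array([ 480.65202691, -383.43806414,  177.27245386]), array([-0.10639946,  1.57362352,  0.10675566]))
(479.8, -382.7, 46) 7.7 -> d [131.2   0.9   0. ] w [ 0.1 -0.3 -0. ]
```

View pics/w9.png

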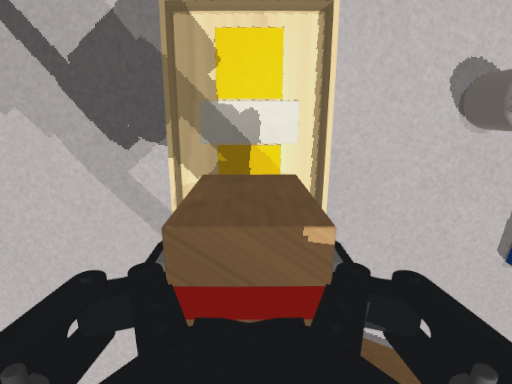

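The carton is centred on column 249.5, in line with the squares. I'll lower it onto the -y square.

>>> servo_tool([
  {"dx": 20,"dy": 1,"dz": 0,"rx": 0,"ry": -0.3,"rz": 0,"gripper": -1},
  {"dx": 45,"dy": 1,"dz": 0,"rx": 0,"ry": -0.3,"rz": 0,"gripper": -1},
  {"dx": 70,"dy": 1,"dz": 0,"rx": 0,"ry": -0.3,"rz": 0,"gripper": -1},
  {"dx": 95,"dy": 1,"dz": 0,"rx": 0,"ry": -0.3,"rz": 0,"gripper": -1},
  {"dx": 112,"dy": 1,"dz": 0,"rx": 0,"ry": -0.3,"rz": 0,"gripper": -1},
  {"dx": 124,"dy": 1,"dz": 0,"rx": 0,"ry": -0.3,"rz": 0,"gripper": -1},
  {"dx": 130,"dy": 1,"dz": 0,"rx": 0,"ry": -0.3,"rz": 0,"gripper": -1},
  {"dx": 131,"dy": 1,"dz": 0,"rx": 0,"ry": -0.3,"rz": 0,"gripper": -1},
])

```text
t: 35.67
tool_pos: [479.1, -382.9, 45.1]
orientation: [-0.105, 1.57, 0.107]
ft_force: [-0.1, 0.2, -4.4]
opening: 0.695
```

>>> servo_tool([
  {"dx": 0.5,"dy": 0,"dz": 0,"rx": 0,"ry": 0,"rz": 0,"gripper": -1},
  {"dx": 1,"dy": 0,"dz": 0,"rx": 0,"ry": 0,"rz": 0,"gripper": -1},
  {"dx": 1,"dy": 0,"dz": 0,"rx": 0,"ry": 0,"rz": 0,"gripper": -1},
  {"dx": 1,"dy": 0,"dz": 0,"rx": 0,"ry": 0,"rz": 0,"gripper": -1},
  {"dx": 1,"dy": 0,"dz": 0,"rx": 0,"ry": 0,"rz": 0,"gripper": -1},
  {"dx": 1,"dy": 0,"dz": 0,"rx": 0,"ry": 0,"rz": 0,"gripper": -1},
  {"dx": 1,"dy": 0,"dz": 0,"rx": 0,"ry": 0,"rz": 0,"gripper": -1},
  {"dx": 1,"dy": 0,"dz": 0,"rx": 0,"ry": 0,"rz": 0,"gripper": -1},
])

```text
t: 36.33
tool_pos: [479.3, -383.3, 44.9]
orientation: [-0.105, 1.569, 0.106]
ft_force: [-0.0, -0.9, -3.5]
opening: 0.694
```

>>> servo_tool([
  {"dx": 0.3,"dy": 0,"dz": 0,"rx": 0,"ry": 0,"rz": 0,"gripper": -1},
  {"dx": 0.6,"dy": 0,"dz": 0,"rx": 0,"ry": 0,"rz": 0,"gripper": -1},
  {"dx": 0.9,"dy": 0,"dz": 0,"rx": 0,"ry": 0,"rz": 0,"gripper": -1},
  {"dx": 1.2,"dy": 0,"dz": 0,"rx": 0,"ry": 0,"rz": 0,"gripper": -1},
  {"dx": 1.2,"dy": 0,"dz": 0,"rx": 0,"ry": 0,"rz": 0,"gripper": -1},
  {"dx": 1.2,"dy": 0,"dz": 0,"rx": 0,"ry": 0,"rz": 0,"gripper": -1},
  {"dx": 1.2,"dy": 0,"dz": 0,"rx": 0,"ry": 0,"rz": 0,"gripper": -1},
  {"dx": 1.2,"dy": 0,"dz": 0,"rx": 0,"ry": 0,"rz": 0,"gripper": -1},
])

```text
t: 37.0
tool_pos: [479.3, -383.3, 44.0]
orientation: [-0.105, 1.569, 0.106]
ft_force: [-2.6, 1.1, 5.3]
opening: 0.697
```

>>> servo_tool([
  {"dx": 0,"dy": 0,"dz": 0,"rx": 0,"ry": 0,"rz": 0,"gripper": -1},
  {"dx": 0,"dy": 0,"dz": 0,"rx": 0,"ry": 0,"rz": 0,"gripper": 0.45},
  {"dx": 0,"dy": 0,"dz": 0,"rx": 0,"ry": 0,"rz": 0,"gripper": 0.6},
  {"dx": 0,"dy": 0,"dz": 0,"rx": 0,"ry": 0,"rz": 0,"gripper": 0.8},
  {"dx": 0,"dy": 0,"dz": 0,"rx": 0,"ry": 0,"rz": 0,"gripper": 1},
  {"dx": 0,"dy": 0,"dz": 0,"rx": 0,"ry": 0,"rz": 0,"gripper": 1},
  {"dx": 0,"dy": 0,"dz": 0,"rx": 0,"ry": 0,"rz": 0,"gripper": 1},
  {"dx": 0,"dy": 0,"dz": 0,"rx": 0,"ry": 0,"rz": 0,"gripper": 1},
])

```text
t: 37.67
tool_pos: [479.3, -383.3, 43.6]
orientation: [-0.105, 1.569, 0.106]
ft_force: [-0.4, 0.8, 0.1]
opening: 1.004
```

>>> servo_tool([
  {"dx": -15,"dy": 0,"dz": 0,"rx": 0,"ry": 0,"rz": 0,"gripper": 1},
  {"dx": -40,"dy": 0,"dz": 0,"rx": 0,"ry": 0,"rz": 0,"gripper": 1},
  {"dx": -75,"dy": 0,"dz": 0,"rx": 0,"ry": 0,"rz": 0,"gripper": 1},
  {"dx": -110,"dy": 0,"dz": 0,"rx": 0,"ry": 0,"rz": 0,"gripper": 1},
  {"dx": -145,"dy": 0,"dz": 0,"rx": 0,"ry": 0,"rz": 0,"gripper": 1},
  {"dx": -175,"dy": 0,"dz": 0,"rx": 0,"ry": 0,"rz": 0,"gripper": 1},
  {"dx": -185,"dy": 0,"dz": 0,"rx": 0,"ry": 0,"rz": 0,"gripper": 1},
  {"dx": -185,"dy": 0,"dz": 0,"rx": 0,"ry": 0,"rz": 0,"gripper": 1},
])

```text
t: 38.33
tool_pos: [480.5, -384.5, 231.8]
orientation: [-0.108, 1.565, 0.103]
ft_force: [-0.2, 0.4, -0.7]
opening: 0.999
```

```bash
python3 -c "
from h import *
p=pose();im=capture('wrist');cv2.imwrite('pics/w10.png',im[:,:,::-1]);print(p)
plan([((525,-80,230),9),((500,220,230),10.7),((453,379.5,230),10.7)])"
```

```text
(array([ 480.54231937, -384.4559211 ,  231.83138853]), array([-0.10789601,  1.5651294 ,  0.1033305 ]))
(525, -80, 230) 9 -> d [ -0.5 295.   85.6] w [-1.3  0.1  0.1]
(500, 220, 230) 10.7 -> d [  0.  300.2  22.2] w [-1.7  0.   0. ]
(453, 379.5, 230) 10.7 -> d [ -0.  165.5 -16.6] w [0. 0. 0.]
```

View pics/w10.png

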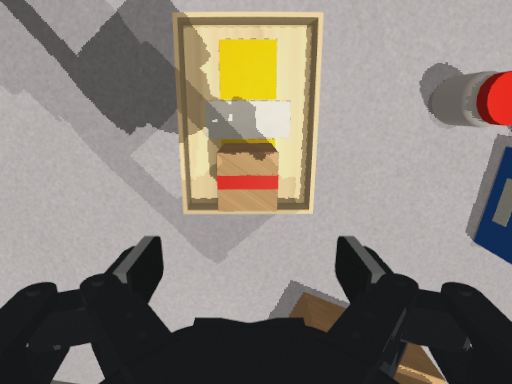

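The carton stands upright on the -y square at (248,182), with a thin yellow margin showing. Now I'll fetch the canister.

>>> servo_tool([
  {"dx": 0,"dy": 295,"dz": 86,"rx": -1.3,"ry": 0,"rz": 0,"gripper": 1},
  {"dx": 0,"dy": 295,"dz": 86,"rx": -1.3,"ry": 0,"rz": 0,"gripper": 1},
  {"dx": 0,"dy": 295,"dz": 86,"rx": -1.3,"ry": 0,"rz": 0,"gripper": 1},
  {"dx": 0,"dy": 295,"dz": 86,"rx": -1.3,"ry": 0,"rz": 0,"gripper": 1},
  {"dx": 0,"dy": 295,"dz": 86,"rx": -1.3,"ry": 0,"rz": 0,"gripper": 1},
  {"dx": 0,"dy": 295,"dz": 86,"rx": -1.3,"ry": 0,"rz": 0,"gripper": 1},
  {"dx": 0,"dy": 295,"dz": 86,"rx": -1.3,"ry": 0,"rz": 0,"gripper": 1},
  {"dx": 0,"dy": 295,"dz": 86,"rx": -1.3,"ry": 0,"rz": 0,"gripper": 1},
])

```text
t: 39.05
tool_pos: [524.1, -75.0, 227.1]
orientation: [-0.123, 1.57, 0.127]
ft_force: [-0.5, -0.3, -0.1]
opening: 0.997
```

>>> servo_tool([
  {"dx": 0,"dy": 300,"dz": 22,"rx": -1.7,"ry": 0,"rz": 0,"gripper": 1},
  {"dx": 0,"dy": 300,"dz": 22,"rx": -1.7,"ry": 0,"rz": 0,"gripper": 1},
  {"dx": 0,"dy": 300,"dz": 22,"rx": -1.7,"ry": 0,"rz": 0,"gripper": 1},
  {"dx": 0,"dy": 300,"dz": 22,"rx": -1.7,"ry": 0,"rz": 0,"gripper": 1},
  {"dx": 0,"dy": 300,"dz": 22,"rx": -1.7,"ry": 0,"rz": 0,"gripper": 1},
  {"dx": 0,"dy": 300,"dz": 22,"rx": -1.7,"ry": 0,"rz": 0,"gripper": 1},
  {"dx": 0,"dy": 300,"dz": 22,"rx": -1.7,"ry": 0,"rz": 0,"gripper": 1},
  {"dx": 0,"dy": 300,"dz": 22,"rx": -1.7,"ry": 0,"rz": 0,"gripper": 1},
])

```text
t: 39.72
tool_pos: [498.2, 225.0, 227.3]
orientation: [-0.148, 1.568, 0.15]
ft_force: [0.4, -0.3, -0.2]
opening: 1.002
```

>>> servo_tool([
  {"dx": 0,"dy": 40,"dz": -4,"rx": 0,"ry": 0,"rz": 0,"gripper": 1},
  {"dx": 0,"dy": 80,"dz": -8,"rx": 0,"ry": 0,"rz": 0,"gripper": 1},
  {"dx": 0,"dy": 120,"dz": -12,"rx": 0,"ry": 0,"rz": 0,"gripper": 1},
  {"dx": 0,"dy": 150,"dz": -17,"rx": 0,"ry": 0,"rz": 0,"gripper": 1},
  {"dx": 0,"dy": 165,"dz": -17,"rx": 0,"ry": 0,"rz": 0,"gripper": 1},
  {"dx": 0,"dy": 165,"dz": -17,"rx": 0,"ry": 0,"rz": 0,"gripper": 1},
  {"dx": 0,"dy": 165,"dz": -17,"rx": 0,"ry": 0,"rz": 0,"gripper": 1},
  {"dx": 0,"dy": 165,"dz": -17,"rx": 0,"ry": 0,"rz": 0,"gripper": 1},
])

```text
t: 40.38
tool_pos: [452.4, 378.0, 228.2]
orientation: [-0.147, 1.568, 0.146]
ft_force: [1.0, -0.0, -0.1]
opening: 1.003
```

```bash
python3 -c "
from h import *
p=pose();im=capture('wrist');cv2.imwrite('pics/w11.png',im[:,:,::-1]);print(p)
print('can',proj(get_calibration('wrist'),[[453,379.4,94]],p).round(1))
plan([((453,379.4,40),10.7)])"
```

```text
(array([452.35012204, 377.96044873, 228.23553203]), array([-0.14698347,  1.56769736,  0.14628011]))
can [[249.6 181.9]]
(453, 379.4, 40) 10.7 -> d [188.5   1.5   1. ] w [-0.  -0.1  0. ]
```

View pics/w11.png

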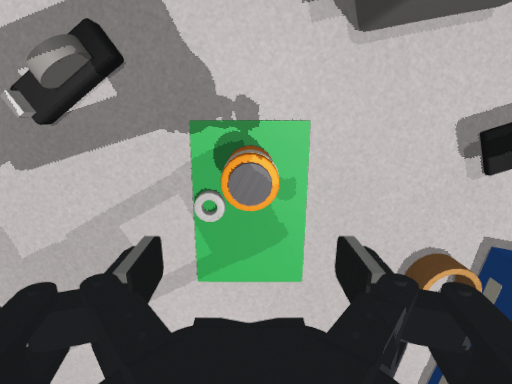

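The cap is at (250,185), about 2.5 mm on the -y side of prediction, so I correct for that.

>>> servo_tool([
  {"dx": 40,"dy": -1,"dz": 1,"rx": 0,"ry": 0,"rz": 0,"gripper": 1},
  {"dx": 75,"dy": -1,"dz": 1,"rx": 0,"ry": 0,"rz": 0,"gripper": 1},
  {"dx": 105,"dy": -1,"dz": 1,"rx": 0,"ry": 0,"rz": 0,"gripper": 1},
  {"dx": 130,"dy": -1,"dz": 1,"rx": 0,"ry": 0,"rz": 0,"gripper": 1},
  {"dx": 150,"dy": -1,"dz": 1,"rx": 0,"ry": 0,"rz": 0,"gripper": 1},
  {"dx": 170,"dy": -1,"dz": 1,"rx": 0,"ry": 0,"rz": 0,"gripper": 1},
  {"dx": 183,"dy": -1,"dz": 1,"rx": 0,"ry": 0,"rz": 0,"gripper": 1},
  {"dx": 188,"dy": -1,"dz": 1,"rx": 0,"ry": 0,"rz": 0,"gripper": 1},
])

```text
t: 41.1
tool_pos: [453.1, 376.5, 39.2]
orientation: [-0.146, 1.569, 0.145]
ft_force: [-1.0, -0.7, 0.2]
opening: 0.998
```

>>> servo_tool([
  {"dx": 0,"dy": 0,"dz": 0,"rx": 0,"ry": 0,"rz": 0,"gripper": 1},
  {"dx": 0,"dy": 0,"dz": 0,"rx": 0,"ry": 0,"rz": 0,"gripper": 0.6},
  {"dx": 0,"dy": 0,"dz": 0,"rx": 0,"ry": 0,"rz": 0,"gripper": 0.4},
  {"dx": 0,"dy": 0,"dz": 0,"rx": 0,"ry": 0,"rz": 0,"gripper": -1},
  {"dx": 0,"dy": 0,"dz": 0,"rx": 0,"ry": 0,"rz": 0,"gripper": -1},
  {"dx": 0,"dy": 0,"dz": 0,"rx": 0,"ry": 0,"rz": 0,"gripper": -1},
  {"dx": 0,"dy": 0,"dz": 0,"rx": 0,"ry": 0,"rz": 0,"gripper": -1},
  {"dx": 0,"dy": 0,"dz": 0,"rx": 0,"ry": 0,"rz": 0,"gripper": -1},
])

```text
t: 41.77
tool_pos: [454.1, 378.7, 42.6]
orientation: [-0.146, 1.565, 0.148]
ft_force: [0.0, -2.9, 5.1]
opening: 0.688
```

>>> servo_tool([
  {"dx": -3,"dy": 0,"dz": 0,"rx": 0,"ry": 0,"rz": 0,"gripper": -1},
  {"dx": -10,"dy": 0,"dz": 0,"rx": 0,"ry": 0,"rz": 0,"gripper": -1},
  {"dx": -25,"dy": 0,"dz": 0,"rx": 0,"ry": 0,"rz": 0,"gripper": -1},
  {"dx": -45,"dy": 0,"dz": 0,"rx": 0,"ry": 0,"rz": 0,"gripper": -1},
  {"dx": -75,"dy": 0,"dz": 0,"rx": 0,"ry": 0,"rz": 0,"gripper": -1},
  {"dx": -105,"dy": 0,"dz": 0,"rx": 0,"ry": 0,"rz": 0,"gripper": -1},
  {"dx": -135,"dy": 0,"dz": 0,"rx": 0,"ry": 0,"rz": 0,"gripper": -1},
  {"dx": -150,"dy": 0,"dz": 0,"rx": 0,"ry": 0,"rz": 0,"gripper": -1},
])

```text
t: 42.43
tool_pos: [454.5, 379.2, 195.7]
orientation: [-0.144, 1.563, 0.149]
ft_force: [1.8, 1.0, -3.3]
opening: 0.687
```

```bash
python3 -c "
from h import *
plan([((530,80,195),9),((500,-220,195),7.7),((464.2,-269,180),7.7)])"
```

```text
(530, 80, 195) 9 -> d [-1.00e-01 -3.08e+02  1.86e+01] w [ 1.7  0.2 -0.2]
(500, -220, 195) 7.7 -> d [  -0.  -291.6  -76.6] w [1.3 0.  0. ]
(464.2, -269, 180) 7.7 -> d [ 15.  -43.8 -42. ] w [0. 0. 0.]
```

>>> servo_tool([
  {"dx": 0,"dy": -30,"dz": 2,"rx": 0,"ry": 0,"rz": 0,"gripper": -1},
  {"dx": 0,"dy": -68,"dz": 5,"rx": 0,"ry": 0,"rz": 0,"gripper": -1},
  {"dx": 0,"dy": -108,"dz": 8,"rx": 0,"ry": 0,"rz": 0,"gripper": -1},
  {"dx": 0,"dy": -148,"dz": 11,"rx": 1,"ry": 0.2,"rz": -0.2,"gripper": -1},
  {"dx": 0,"dy": -188,"dz": 14,"rx": 1.7,"ry": 0.2,"rz": -0.2,"gripper": -1},
  {"dx": 0,"dy": -228,"dz": 17,"rx": 1.7,"ry": 0.2,"rz": -0.2,"gripper": -1},
  {"dx": 0,"dy": -268,"dz": 18,"rx": 1.7,"ry": 0.2,"rz": -0.2,"gripper": -1},
  {"dx": 0,"dy": -308,"dz": 19,"rx": 1.7,"ry": 0.2,"rz": -0.2,"gripper": -1},
])

```text
t: 43.1
tool_pos: [529.5, 77.4, 191.9]
orientation: [-0.126, 1.57, 0.121]
ft_force: [1.9, -0.8, -3.8]
opening: 0.69
```

>>> servo_tool([
  {"dx": 0,"dy": -38,"dz": -10,"rx": 0,"ry": 0,"rz": 0,"gripper": -1},
  {"dx": 0,"dy": -76,"dz": -20,"rx": 0,"ry": 0,"rz": 0,"gripper": -1},
  {"dx": 0,"dy": -114,"dz": -30,"rx": 0,"ry": 0,"rz": 0,"gripper": -1},
  {"dx": 0,"dy": -152,"dz": -40,"rx": 1.3,"ry": 0,"rz": 0,"gripper": -1},
  {"dx": 0,"dy": -190,"dz": -50,"rx": 1.3,"ry": 0,"rz": 0,"gripper": -1},
  {"dx": 0,"dy": -228,"dz": -60,"rx": 1.3,"ry": 0,"rz": 0,"gripper": -1},
  {"dx": 0,"dy": -264,"dz": -70,"rx": 1.3,"ry": 0,"rz": 0,"gripper": -1},
  {"dx": 0,"dy": -292,"dz": -77,"rx": 1.3,"ry": 0,"rz": 0,"gripper": -1},
])

```text
t: 43.77
tool_pos: [498.4, -223.9, 193.0]
orientation: [-0.108, 1.571, 0.102]
ft_force: [-0.5, 0.7, -3.8]
opening: 0.692
```

>>> servo_tool([
  {"dx": 5,"dy": -20,"dz": -18,"rx": 0,"ry": 0,"rz": 0,"gripper": -1},
  {"dx": 10,"dy": -36,"dz": -34,"rx": 0,"ry": 0,"rz": 0,"gripper": -1},
  {"dx": 15,"dy": -44,"dz": -42,"rx": 0,"ry": 0,"rz": 0,"gripper": -1},
  {"dx": 15,"dy": -44,"dz": -42,"rx": 0,"ry": 0,"rz": 0,"gripper": -1},
  {"dx": 15,"dy": -44,"dz": -42,"rx": 0,"ry": 0,"rz": 0,"gripper": -1},
  {"dx": 15,"dy": -44,"dz": -42,"rx": 0,"ry": 0,"rz": 0,"gripper": -1},
  {"dx": 15,"dy": -44,"dz": -42,"rx": 0,"ry": 0,"rz": 0,"gripper": -1},
  {"dx": 15,"dy": -44,"dz": -42,"rx": 0,"ry": 0,"rz": 0,"gripper": -1},
])

```text
t: 44.43
tool_pos: [464.0, -269.7, 177.6]
orientation: [-0.109, 1.571, 0.104]
ft_force: [0.2, -0.2, -3.4]
opening: 0.695
```

```bash
python3 -c "
from h import *
p=pose();im=capture('wrist');cv2.imwrite('pics/w12.png',im[:,:,::-1]);print(p)
print('sq',proj(get_calibration('wrist'),[[464.2,-269,5]],p))
plan([((464.2,-268,46),7.7)])"
```

```text
(array([ 463.99070742, -269.71809326,  177.64421796]), array([-0.10923196,  1.57140098,  0.10411115]))
sq [[249.23876491 174.1454192 ]]
(464.2, -268, 46) 7.7 -> d [131.6   2.1   1. ] w [ 0.1 -0.2  0.2]
```

View pics/w12.png

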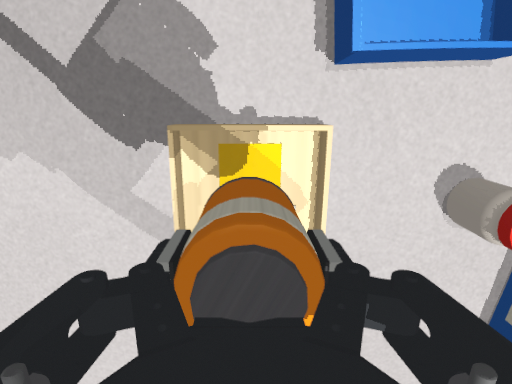

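The canister (column 249) lines up with the +y square (columns 219–281). I'll lower it.

>>> servo_tool([
  {"dx": 20,"dy": 2,"dz": 0.5,"rx": 0,"ry": -0.2,"rz": 0.2,"gripper": -1},
  {"dx": 45,"dy": 2,"dz": 0.5,"rx": 0,"ry": -0.2,"rz": 0.2,"gripper": -1},
  {"dx": 70,"dy": 2,"dz": 0.5,"rx": 0,"ry": -0.2,"rz": 0.2,"gripper": -1},
  {"dx": 95,"dy": 2,"dz": 0.5,"rx": 0,"ry": -0.2,"rz": 0.2,"gripper": -1},
  {"dx": 112,"dy": 2,"dz": 0.5,"rx": 0,"ry": -0.2,"rz": 0.2,"gripper": -1},
  {"dx": 124,"dy": 2,"dz": 0.5,"rx": 0,"ry": -0.2,"rz": 0.2,"gripper": -1},
  {"dx": 130,"dy": 2,"dz": 0.5,"rx": 0,"ry": -0.2,"rz": 0.2,"gripper": -1},
  {"dx": 131,"dy": 2,"dz": 0.5,"rx": 0,"ry": -0.2,"rz": 0.2,"gripper": -1},
])

```text
t: 45.15
tool_pos: [462.9, -268.2, 45.4]
orientation: [-0.105, 1.57, 0.107]
ft_force: [-0.1, -0.2, -3.2]
opening: 0.69
```

>>> servo_tool([
  {"dx": 0.5,"dy": 0,"dz": 0,"rx": 0,"ry": 0,"rz": 0,"gripper": -1},
  {"dx": 1,"dy": 0,"dz": 0,"rx": 0,"ry": 0,"rz": 0,"gripper": -1},
  {"dx": 1,"dy": 0,"dz": 0,"rx": 0,"ry": 0,"rz": 0,"gripper": -1},
  {"dx": 1,"dy": 0,"dz": 0,"rx": 0,"ry": 0,"rz": 0,"gripper": -1},
  {"dx": 1,"dy": 0,"dz": 0,"rx": 0,"ry": 0,"rz": 0,"gripper": -1},
  {"dx": 1,"dy": 0,"dz": 0,"rx": 0,"ry": 0,"rz": 0,"gripper": -1},
  {"dx": 1,"dy": 0,"dz": 0,"rx": 0,"ry": 0,"rz": 0,"gripper": -1},
  {"dx": 1,"dy": 0,"dz": 0,"rx": 0,"ry": 0,"rz": 0,"gripper": -1},
])

```text
t: 45.82
tool_pos: [463.1, -268.8, 45.4]
orientation: [-0.105, 1.569, 0.106]
ft_force: [-1.0, -0.5, -4.0]
opening: 0.688
```

>>> servo_tool([
  {"dx": 0.3,"dy": 1,"dz": 1,"rx": 0,"ry": 0,"rz": 0,"gripper": -1},
  {"dx": 0.6,"dy": 1,"dz": 1,"rx": 0,"ry": 0,"rz": 0,"gripper": -1},
  {"dx": 1,"dy": 1,"dz": 1,"rx": 0,"ry": 0,"rz": 0,"gripper": -1},
  {"dx": 1.4,"dy": 1,"dz": 1,"rx": 0,"ry": 0,"rz": 0,"gripper": -1},
  {"dx": 1.6,"dy": 1,"dz": 1,"rx": 0,"ry": 0,"rz": 0,"gripper": -1},
  {"dx": 1.6,"dy": 1,"dz": 1,"rx": 0,"ry": 0,"rz": 0,"gripper": -1},
  {"dx": 1.6,"dy": 1,"dz": 1,"rx": 0,"ry": 0,"rz": 0,"gripper": -1},
  {"dx": 1.6,"dy": 1,"dz": 1,"rx": 0,"ry": 0,"rz": 0,"gripper": -1},
])

```text
t: 46.48
tool_pos: [464.0, -267.7, 43.7]
orientation: [-0.105, 1.569, 0.106]
ft_force: [-0.3, 0.8, -3.7]
opening: 0.694
```

>>> servo_tool([
  {"dx": 0.3,"dy": 0,"dz": 0,"rx": 0,"ry": 0,"rz": 0,"gripper": -1},
  {"dx": 0.6,"dy": 0,"dz": 0,"rx": 0,"ry": 0,"rz": 0,"gripper": -1},
  {"dx": 0.8,"dy": 0,"dz": 0,"rx": 0,"ry": 0,"rz": 0,"gripper": -1},
  {"dx": 0.8,"dy": 0,"dz": 0,"rx": 0,"ry": 0,"rz": 0,"gripper": -1},
  {"dx": 0.8,"dy": 0,"dz": 0,"rx": 0,"ry": 0,"rz": 0,"gripper": -1},
  {"dx": 0.8,"dy": 0,"dz": 0,"rx": 0,"ry": 0,"rz": 0,"gripper": -1},
  {"dx": 0.8,"dy": 0,"dz": 0,"rx": 0,"ry": 0,"rz": 0,"gripper": -1},
  {"dx": 0.8,"dy": 0,"dz": 0,"rx": 0,"ry": 0,"rz": 0,"gripper": -1},
])

```text
t: 47.15
tool_pos: [464.0, -267.8, 43.5]
orientation: [-0.105, 1.568, 0.106]
ft_force: [-3.5, 0.8, 9.4]
opening: 0.693
```

Contact. I'll release, rise, and check.

>>> servo_tool([
  {"dx": 0,"dy": 0,"dz": 0,"rx": 0,"ry": 0,"rz": 0,"gripper": -1},
  {"dx": 0,"dy": 0,"dz": 0,"rx": 0,"ry": 0,"rz": 0,"gripper": 0.45},
  {"dx": 0,"dy": 0,"dz": 0,"rx": 0,"ry": 0,"rz": 0,"gripper": 0.6},
  {"dx": 0,"dy": 0,"dz": 0,"rx": 0,"ry": 0,"rz": 0,"gripper": 0.8},
  {"dx": 0,"dy": 0,"dz": 0,"rx": 0,"ry": 0,"rz": 0,"gripper": 1},
  {"dx": 0,"dy": 0,"dz": 0,"rx": 0,"ry": 0,"rz": 0,"gripper": 1},
  {"dx": 0,"dy": 0,"dz": 0,"rx": 0,"ry": 0,"rz": 0,"gripper": 1},
  {"dx": 0,"dy": 0,"dz": 0,"rx": 0,"ry": 0,"rz": 0,"gripper": 1},
])

```text
t: 47.82
tool_pos: [464.0, -267.7, 42.9]
orientation: [-0.105, 1.569, 0.106]
ft_force: [1.2, 0.1, 0.0]
opening: 0.998
```

>>> servo_tool([
  {"dx": -15,"dy": 0,"dz": 0,"rx": 0,"ry": 0,"rz": 0,"gripper": 1},
  {"dx": -40,"dy": 0,"dz": 0,"rx": 0,"ry": 0,"rz": 0,"gripper": 1},
  {"dx": -75,"dy": 0,"dz": 0,"rx": 0,"ry": 0,"rz": 0,"gripper": 1},
  {"dx": -110,"dy": 0,"dz": 0,"rx": 0,"ry": 0,"rz": 0,"gripper": 1},
  {"dx": -145,"dy": 0,"dz": 0,"rx": 0,"ry": 0,"rz": 0,"gripper": 1},
  {"dx": -175,"dy": 0,"dz": 0,"rx": 0,"ry": 0,"rz": 0,"gripper": 1},
  {"dx": -190,"dy": 0,"dz": 0,"rx": 0,"ry": 0,"rz": 0,"gripper": 1},
  {"dx": -190,"dy": 0,"dz": 0,"rx": 0,"ry": 0,"rz": 0,"gripper": 1},
])

```text
t: 48.48
tool_pos: [465.6, -268.8, 236.7]
orientation: [-0.108, 1.564, 0.103]
ft_force: [0.4, -1.2, 0.3]
opening: 1.003
```

>>> servo_tool([
  {"dx": 0,"dy": 40,"dz": 0,"rx": 0,"ry": 0,"rz": 0,"gripper": 1},
  {"dx": 0,"dy": 80,"dz": 0,"rx": 0,"ry": 0,"rz": 0,"gripper": 1},
  {"dx": 0,"dy": 120,"dz": 0,"rx": 0,"ry": 0,"rz": 0,"gripper": 1},
  {"dx": 0,"dy": 160,"dz": 0,"rx": 0,"ry": 0,"rz": 0,"gripper": 1},
  {"dx": 0,"dy": 200,"dz": 0,"rx": 0,"ry": 0,"rz": 0,"gripper": 1},
  {"dx": 0,"dy": 240,"dz": 0,"rx": 0,"ry": 0,"rz": 0,"gripper": 1},
  {"dx": 0,"dy": 270,"dz": 0,"rx": 0,"ry": 0,"rz": 0,"gripper": 1},
  {"dx": 0,"dy": 280,"dz": 0,"rx": 0,"ry": 0,"rz": 0,"gripper": 1},
])

```text
t: 49.15
tool_pos: [424.9, 12.9, 232.4]
orientation: [-0.106, 1.57, 0.108]
ft_force: [-1.3, -1.4, -0.2]
opening: 1.001
```

>>> servo_tool([
  {"dx": 0,"dy": 40,"dz": 0,"rx": 0,"ry": 0,"rz": 0,"gripper": 1},
  {"dx": 0,"dy": 80,"dz": 0,"rx": 0,"ry": 0,"rz": 0,"gripper": 1},
  {"dx": 0,"dy": 120,"dz": 0,"rx": 0,"ry": 0,"rz": 0,"gripper": 1},
  {"dx": 0,"dy": 160,"dz": 0,"rx": 0,"ry": 0,"rz": 0,"gripper": 1},
  {"dx": 0,"dy": 200,"dz": 0,"rx": 0,"ry": 0,"rz": 0,"gripper": 1},
  {"dx": 0,"dy": 200,"dz": 0,"rx": 0,"ry": 0,"rz": 0,"gripper": 1},
  {"dx": 0,"dy": 200,"dz": 0,"rx": 0,"ry": 0,"rz": 0,"gripper": 1},
  {"dx": 0,"dy": 200,"dz": 0,"rx": 0,"ry": 0,"rz": 0,"gripper": 1},
])

```text
t: 49.82
tool_pos: [399.3, 207.5, 232.6]
orientation: [-0.107, 1.57, 0.107]
ft_force: [0.5, -0.8, -1.0]
opening: 0.999
```

```bash
python3 -c "
from h import *
s=get_state();print(s['t'],s['tool_pos'])
im=capture('top')[:,:,::-1];cv2.imwrite('pics/t13.png',im)
cv2.imwrite('pics/t13z.png',cv2.resize(im[205:300,325:445],None,fx=6,fy=6,interpolation=cv2.INTER_CUBIC))
cv2.imwrite('pics/s13.png',capture('side')[:,:,::-1])"
```

```text
49.8167 [399.33795352 207.53470256 232.63861576]
```

View pics/t13.png

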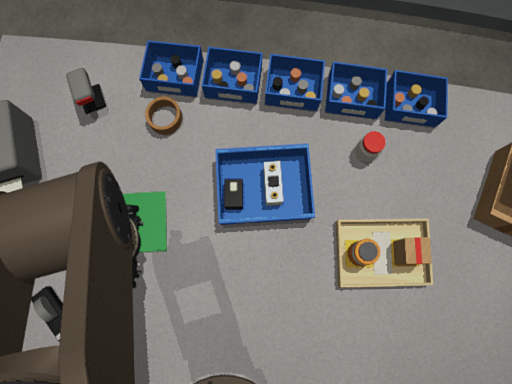

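View pics/t13z.png

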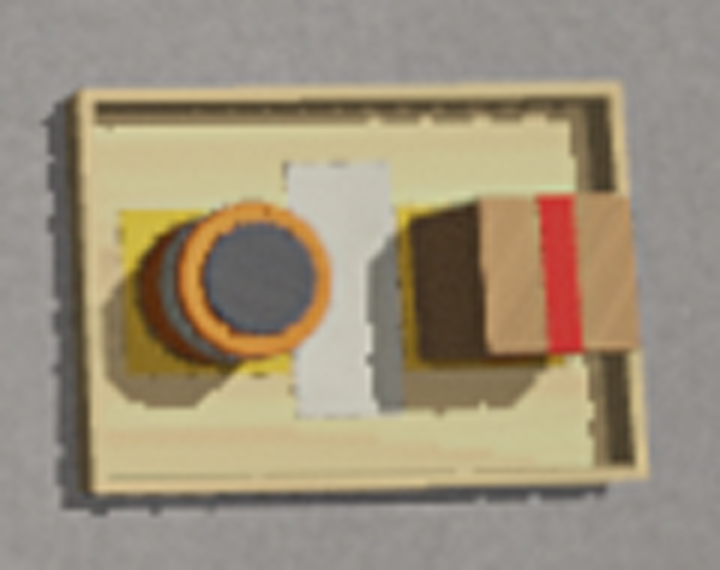

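View pics/s13.png

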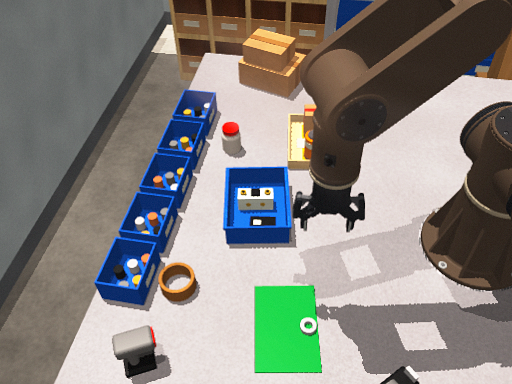

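In the top view the canister (ring centre ~(255,280) in the crop) and the carton (~(558,276)) are upright within a millimetre or so of where they started. The valve is flat at (273,184) next to the unmoved box at (233,193), and the bearing, tape and jar have not moved. I'm handing the job in.

```bash
python3 -c "
from plant import *
print(finish_job())"
```

```text
the job is handed in; nothing more can be done
None
```

The job is handed in, finished at about 50 s of the 134 s allowed. I moved the canister and then the carton onto the green mat, and laid the valve block flat, ports up, in the tote next to the black box. I then put the carton back on the -y square and the canister back on the +y square.

- **Final pictures:** top and side views show the valve flat in the tote. The top view has the canister and carton upright on their own squares, within about 1–2 mm of where they started; in the side view the arm partly hides them. The black box, bearing, tape and jar have not moved.
- **Forces:** every item was lowered until contact was felt and then released. Wrist force readings at the end of each move peaked at about 14 N.
- **Disagreements:** none of the final checks failed. Along the way, two wrist-camera checks were a few millimetres off prediction. The canister on the mat was about 2.5 mm off, and I corrected for it before gripping. The black box was about 4 mm off, which left enough clearance.

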